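Stand the last folded cookies in the setting rack and close its keeper

TASK

Three freshly folded cookies lie on their sides on the table; before they stiffen, stand one in each of the three empty cradles of the reclined setting rack, base first and fully home against the cradle floor, horns outwards like the two that are already there. Then swing the rack's keeper bar over from behind until it is fully closed in front of all five, without crushing any cookie, and leave everything else on the table where it stands.

Things in the scene. Friction and masses are not known exactly. Their poses are not given: they have to be found in the camera images.
- cookie_a: folded fortune cookie, golden, rigid, 14 g, two blunt horns on a curved base. Origin: centre of its base; z from base to horns, y along its width (horn to horn), x across its thickness. Starts lying on an x side, base away from the robot, z dipping 10 to 24 degrees. Widest 11 to 19 mm from the base. 43 mm wide, 34 mm from base to horns, 23 mm thick at the base.
- cookie_b: folded fortune cookie, golden, rigid, 14 g, two blunt horns on a curved base. Origin: centre of its base; z from base to horns, y along its width (horn to horn), x across its thickness. Starts lying on an x side, base away from the robot, z dipping 10 to 24 degrees. Widest 11 to 19 mm from the base. 42 mm wide, 31 mm from base to horns, 25 mm thick at the base.
- cookie_c: folded fortune cookie, golden, rigid, 14 g, two blunt horns on a curved base. Origin: centre of its base; z from base to horns, y along its width (horn to horn), x across its thickness. Starts lying on an x side, base away from the robot, z dipping 10 to 24 degrees. Widest 11 to 19 mm from the base. 39 mm wide, 29 mm from base to horns, 22 mm thick at the base.
- set_cookie_1: folded fortune cookie, golden, rigid, 14 g, two blunt horns on a curved base. Origin: centre of its base; z from base to horns, y along its width (horn to horn), x across its thickness. It already stands home in pocket_4. 47 mm wide, 30 mm high. Leave it there.
- set_cookie_2: folded fortune cookie, golden, rigid, 14 g, two blunt horns on a curved base. Origin: centre of its base; z from base to horns, y along its width (horn to horn), x across its thickness. It already stands home in pocket_5. 39 mm wide, 28 mm high. Leave it there.
- pocket_1_seat (a point): middle of the floor of one of five like white cradles in a row, 70 mm apart. z is the cradle's axis, pointing out of it (55 degrees from vertical, towards the robot), x up the slope, y along the row. Two 28 mm long lips stand 18 mm above the floor, 29 mm apart in x, flaring to 23 mm height; at y = +-20.5 mm only stops 3 mm high, 8 mm wide, leaving room for fingers. Empty at the start.
- pocket_2_seat (a point): middle of the floor of one of five like white cradles in a row, 70 mm apart. z is the cradle's axis, pointing out of it (55 degrees from vertical, towards the robot), x up the slope, y along the row. Two 28 mm long lips stand 18 mm above the floor, 29 mm apart in x, flaring to 23 mm height; at y = +-20.5 mm only stops 3 mm high, 8 mm wide, leaving room for fingers. Empty at the start.
- pocket_3_seat (a point): middle of the floor of one of five like white cradles in a row, 70 mm apart. z is the cradle's axis, pointing out of it (55 degrees from vertical, towards the robot), x up the slope, y along the row. Two 28 mm long lips stand 18 mm above the floor, 29 mm apart in x, flaring to 23 mm height; at y = +-20.5 mm only stops 3 mm high, 8 mm wide, leaving room for fingers. Empty at the start.
- pocket_4_seat (a point): middle of the floor of one of five like white cradles in a row, 70 mm apart. z is the cradle's axis, pointing out of it (55 degrees from vertical, towards the robot), x up the slope, y along the row. Two 28 mm long lips stand 18 mm above the floor, 29 mm apart in x, flaring to 23 mm height; at y = +-20.5 mm only stops 3 mm high, 8 mm wide, leaving room for fingers. Already holds a cookie.
- pocket_5_seat (a point): middle of the floor of one of five like white cradles in a row, 70 mm apart. z is the cradle's axis, pointing out of it (55 degrees from vertical, towards the robot), x up the slope, y along the row. Two 28 mm long lips stand 18 mm above the floor, 29 mm apart in x, flaring to 23 mm height; at y = +-20.5 mm only stops 3 mm high, 8 mm wide, leaving room for fingers. Already holds a cookie.
- rack: steel setting rack, fixed to the table: a square 22 mm rail along its y axis, carried by two stands at y = +-200 mm (feet 130 mm deep, 24 mm wide). Origin on the table under the row of cradle floors, which lie 70 mm up; x points away from the robot's side.
- keeper (a joint): angle of the keeper, a wire bail hinged about the rail's axis (the rack's y): 0 = closed, its 9 mm blue bar 53 mm from the hinge, right in front of the horns; grows as it swings up and back, to 2.6 rad. Stiff hinge: it stays where it is left. Starts open, 2.1 to 2.5.
- keeper_grip (a point): middle of the blue grip of the keeper's bow handle: a rod 10 mm thick and 64 mm long parallel to the rail, 93 mm from the hinge axis, 40 mm outside the bar.
- keeper_hinge (a point): middle of the keeper's hinge line (the rail's axis, along the rack's y), 13 mm behind the cradle floors.
- folding_bar: grey cast folding bar on a plate, 55x100x55 mm, a bystander. Origin: centre of its underside.
- twist_timer: white round kitchen timer with a red dial, 67 mm across, 50 mm high, a bystander. Origin: centre of its underside.

How it is judged:
By the outcome, as a careful person would: the job done as asked, in the order asked, and still so for the second after the job is handed in, with the robot touching nothing.
It also fails if it takes over 72 s, if anything falls off the work surface, if the arm or the gripper's body presses on something with over 40 N, if the wrist force passes 120 N, or if a joint passes its speed limit or range.

ROBOT

A 6-joint arm with a two-finger parallel gripper is mounted at the origin on a cart in front of the work surface, level with it; the furniture and walls round the work are solid. World frame = base frame: x ahead of the robot, y to its left, z up, the work surface at z = 0. Lengths are in mm, angles in degrees, forces in N, time in s.
With the tool pointing down it reaches from about 350 to 975 mm from the base axis. Payload 17.4 kg.
Tool frame: the origin (TCP) lies midway between the tips of the shut fingers; the grasp point (between the pads) lies 19 mm behind it; z points along the fingers, y is the line along which they close (so a half turn about z gives the same grasp; the last joint's range is limited). The gripper opens to 85 mm and grips with 20 to 120 N. Pads are 22 mm wide; open, the fingers measure 114 mm over their backs; the gripper's body (76 mm by 85 mm) begins 54 mm behind the grasp point. The pads swing forward as they close: fully open they stand 13 mm farther back than shut.
Start: joints at [-67.769, 6.646, 82.598, -0, 90.757, -2.166], TCP at [278.8, -614.738, 231.303] pointing down, gripper open.
Joint ranges: [-162.19, 162.19], [-47.58, 125.68], [4.15, 143.07], [-65.23, 245.23], [0.69, 171.88], [-170.13, 170.13]. Speed limits (degrees/s): [108.29, 108.29, 127.2, 180, 180, 180].

INTERFACE

Orientations are given as a 3x3 rotation matrix whose columns are the frame's x, y, z axes.
In Python, from plant import manip gives the robot as it stands.
- The arm moves only by the tool apply_moves, never from a script. Its argument "increments" is a list of rows, each a list of 7 numbers: the opening, from 0 (shut) to 1 (fully open), then the shift along the tool's x, y, z scaled (see below), then the turn, a rotation vector about the tool's x, y, z scaled (see below). In form: [[grip, dx, dy, dz, ax, ay, az], ...]. A call has 1 to 12 rows; each row shifts and turns the commanded pose from where the row before left it, along the tool's axes as they then stand; what a row does not reach is not made up. The controller multiplies each number of a shift by 100 mm and each number of a turn by 4 degrees. A row lasts 1/12 s, in which the tool goes at most 41.7 mm and 7.16 degrees, less where a joint would pass 70% of its speed; a pose out of reach is approached as far as the arm can. A call with a number of a shift or a turn outside -1 to 1 is refused whole. A call with a gripper value outside its range is refused whole. The fingers move at their own pace and stop on an object; "force" is the grip in N (left out, the last holds). Time passes only in rows, so rows that do not move let the fingers close. It gives the time, the measured TCP pose, the force, the opening and the grip force at its end, in the units of the state.
- manip.sense(): the state, without advancing time (a new reading comes with each control period).
- manip.get_image(name): name is "side" or "top"; returns (picture, depth): 420x560x3 uint8, red, green, blue; 420x560 float32, mm along the optical axis (not along the pixel's ray), 0 where there is no reading.
- manip.camera_model(name): a dict with "camera_matrix" (3x3 intrinsics, pixels), "k1" (the pictures are not rectified: a ray, as slopes to the right and down, at radius r is drawn at 1 + k1 r^2 times it, then the intrinsics apply), "world_from_camera" (4x4, takes a point from camera to world coordinates). Camera axes: x right, y down, z forward; pixel columns grow to the right and rows downward; lengths in mm; the calibration is good to about 2 mm. A picture is of the moment at which its call begins. camera_model takes no time and is no camera call.
- manip.sign_off(): hands the job in; it is judged then, once.
Trained networks look in the newest picture that a camera, given by its name, has taken for a name from the list of things; names that differ only in an ending like _2 or _b are one class to them, and where a whole thing is asked for, a point or a joint stands for the part that bears it (a point fixed in the world has none). Each returns a list of dicts, best first, with "score" (0 to 1); they miss things now and then, are a little off and sometimes report something else, mostly with a low value. They report only what shows in the picture. A call takes as long as a camera call.
- manip.outline_of(camera, query): "mask" (420x560 bool, what is visible of it).
- manip.mark_of(camera, query): "location" ([x, y, z] in mm, in world coordinates, good to about 4 mm: a listed point, or the origin of a listed thing).
The state is a dict: "time_s": time; "joint_positions": joint angles; "dq": joint speeds; "joint_efforts": joint torques, N m; "eef_pos": TCP position; "tcp_rot": TCP orientation; "force": force on the tool from outside, world axes, zero at the start; "wrist_torque": the same for the moment, N m; "opening": finger opening in mm; "gripper_force": force on a finger pad.
Only numpy, scipy, OpenCV 4.12 (cv2) and the standard library are available. Lean on these libraries where they do the work, as an engineer would, in place of code of your own. Each camera call takes 0.05 s, during which the arm holds its last target. There are 200 camera calls.

## Working session

There is one attempt and no reset: what is moved stays moved. The work goes in short steps, Python scripts to look and compute and a tool call to move; the robot and the scene stay as the last step left them, time stands still between calls to the robot, and variables do not carry over. Pictures are saved under pics/ and viewed, at most 10 in all, crops included, and the job is handed in when it is done.

Besides the shell and the picture viewer there is one more tool, called after "Call:" as a command line: name --pt "numbers of a row" for each row, then --argument value for the rest. apply_moves: Moves the arm, as the interface text tells. Its arguments: {"type":"object","properties":{"increments":{"type":"array"},"force":{"type":"number"}},"required":["increments"]}

```bash
ls; mkdir -p pics; cat > h.py <<'E'
import numpy as np, cv2
from plant import manip
def snap(n,f=None):
    im,d=manip.get_image(n)
    if f: cv2.imwrite(f,cv2.cvtColor(im,cv2.COLOR_RGB2BGR))
    return im,d
def cloud(n,d,mask):
    m=manip.camera_model(n);K=np.array(m["camera_matrix"]);T=np.array(m["world_from_camera"])
    v,u=np.nonzero(mask&(d>0)); z=d[v,u]
    p=cv2.undistortPoints(np.c_[u,v].astype(float)[:,None],K,np.array([m["k1"],0,0,0.]))[:,0]
    P=np.c_[p*z[:,None],z]
    return P@T[:3,:3].T+T[:3,3]
E
python3 - <<'E'
from h import *
np.set_printoptions(precision=1,suppress=True)
s=manip.sense();print(s["time_s"],s["eef_pos"],s["tcp_rot"],s["opening"])
for n in("side","top"):
    m=manip.camera_model(n);print(n,m)
    im,d=snap(n,f"pics/{n}0.png")
    for q in("cookie_a","pocket_1_seat","keeper_grip","keeper_hinge","rack","folding_bar","twist_timer"):
        print(n,q,[(np.round(r["location"],1).tolist(),round(r["score"],2)) for r in manip.mark_of(n,q)])
    
E
```

```text
pics
0.0 [ 278.7 -614.5  230.5] [[ 0.9  0.4 -0. ]
 [ 0.4 -0.9  0. ]
 [ 0.  -0.  -1. ]] 85.4898748305052
side {'camera_matrix': array([[398.7,   0. , 284.7],
       [  0. , 398.7, 216.1],
       [  0. ,   0. ,   1. ]]), 'k1': -0.06624920512165589, 'world_from_camera': array([[   1. ,   -0. ,   -0. ,  645.7],
       [   0. ,   -0.5,    0.8, -941.2],
       [  -0. ,   -0.8,   -0.5,  652.2],
       [   0. ,    0. ,    0. ,    1. ]])}
side cookie_a [([508.2, -56.4, 14.7], 0.63), ([628.7, 13.8, 12.1], 0.56), ([539.0, 55.3, 13.1], 0.45), ([592.4, -163.6, 70.2], 0.37)]
side pocket_1_seat [([454.4, -406.0, 72.0], 0.49)]
side keeper_grip [([607.8, -333.9, 97.0], 0.95)]
side keeper_hinge [([535.0, -294.8, 60.9], 0.56)]
side rack [([525.2, -284.3, 3.1], 0.86), ([488.1, -347.5, 70.8], 0.42)]
side folding_bar [([475.1, 306.3, -0.7], 0.78)]
side twist_timer [([592.6, -162.4, 67.2], 0.67), ([716.4, 7.1, -2.6], 0.63), ([478.4, 306.7, 2.8], 0.24)]
top {'camera_matrix': array([[424.8,   0. , 283.8],
       [  0. , 424.8, 214.3],
       [  0. ,   0. ,   1. ]]), 'k1': -0.1016548659805874, 'world_from_camera': array([[   0. ,   -1. ,    0.1,  496.3],
       [  -1. ,   -0. ,   -0. ,  -24.7],
       [   0. ,   -0.1,   -1. , 1115.6],
       [   0. ,    0. ,    0. ,    1. ]])}
top cookie_a [([627.5, 7.8, 17.4], 0.6), ([716.3, 4.6, 2.0], 0.58), ([512.1, -58.5, 17.2], 0.46), ([543.9, 61.0, 9.3], 0.41), ([557.0, -231.1, 67.6], 0.17)]
top pocket_1_seat [([456.5, -406.8, 70.2], 0.82), ([526.9, -285.3, 2.0], 0.28)]
top keeper_grip [([538.7, 56.7, 12.4], 0.71), ([541.1, -293.1, 66.1], 0.61), ([611.0, -334.4, 95.2], 0.58)]
top keeper_hinge [([539.9, -290.6, 64.2], 0.79)]
top rack [([525.1, -287.9, 2.3], 0.63), ([612.6, -332.8, 95.7], 0.4)]
top folding_bar [([480.9, 305.8, 1.0], 0.63)]
top twist_timer [([716.1, 6.9, 1.7], 0.76), ([511.7, -57.8, 15.6], 0.67)]
```

View pics/side0.png

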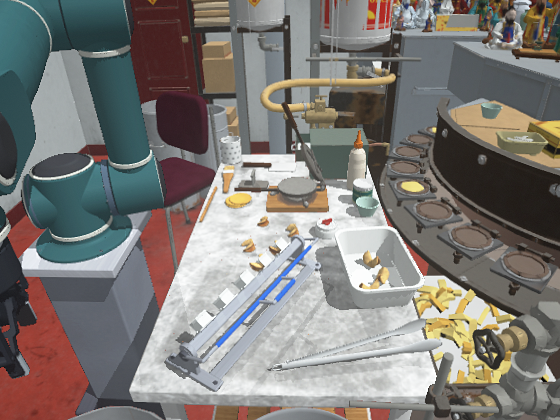

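View pics/top0.png

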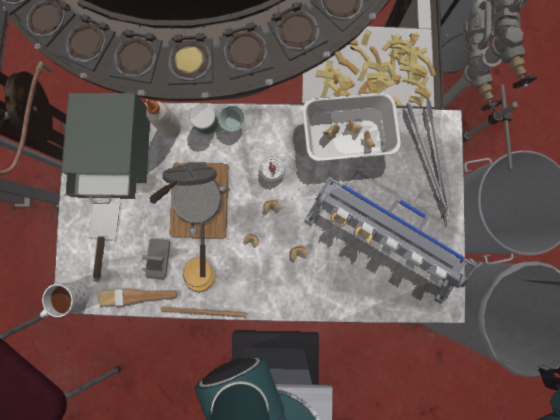

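```bash
python3 - <<'E'
from h import *
np.set_printoptions(precision=1,suppress=True)
for n in("side","top"):
    im,d=snap(n)
    np.savez(n+".npz",im=im,d=d)
    for q in("pocket_1_seat","pocket_2_seat","pocket_5_seat","set_cookie_1"):
        print(n,q,[(np.round(r["location"],1).tolist(),round(r["score"],2)) for r in manip.mark_of(n,q)])
    for r in manip.outline_of(n,"cookie_a"):
        P=cloud(n,d,r["mask"]);v,u=np.nonzero(r["mask"]);print(n,"cookie",round(r["score"],2),len(u),u.mean(),v.mean(),np.median(P,0),P.min(0),P.max(0))
    for q in("rack","keeper"):
      for r in manip.outline_of(n,q):
        v,u=np.nonzero(r["mask"]);print(n,q,round(r["score"],2),len(u),u.min(),u.max(),v.min(),v.max())
    R=manip.camera_model(n)["world_from_camera"];print(np.round(R,3))
E
```

```text
side pocket_1_seat [([456.0, -406.6, 70.8], 0.63), ([556.2, -231.4, 71.0], 0.39)]
side pocket_2_seat [([487.5, -346.4, 71.9], 0.77), ([591.1, -163.2, 70.9], 0.31)]
side pocket_5_seat [([598.7, -163.9, 68.0], 0.4)]
side set_cookie_1 [([592.5, -162.7, 68.8], 0.5), ([556.8, -228.3, 69.3], 0.44)]
side cookie 0.5 85 262.90588235294115 222.04705882352943 [533.3  47.6   8.2] [518.6  39.6  -4.1] [545.2 101.8  22.5]
side rack 0.68 5452 166 321 235 390
side keeper 0.85 697 180 316 239 361
[[   1.    -0.    -0.   645.7]
 [   0.    -0.5    0.8 -941.2]
 [  -0.    -0.8   -0.5  652.2]
 [   0.     0.     0.     1. ]]
top pocket_1_seat [([456.2, -408.0, 70.0], 0.75)]
top pocket_2_seat [([492.8, -349.1, 70.4], 0.54)]
top pocket_5_seat [([593.6, -163.1, 72.0], 0.67)]
top set_cookie_1 [([593.2, -167.2, 67.1], 0.62), ([558.6, -226.8, 66.9], 0.54)]
top cookie 0.55 126 271.2142857142857 204.93650793650792 [620.5   8.2  17.9] [604.5 -12.8  -2.1] [635.4  26.8  29.5]
top cookie 0.52 156 297.36538461538464 251.71153846153845 [500.5 -61.7  16.6] [481.8 -85.2   1.9] [516.  -43.8  28.1]
top cookie 0.36 210 340.45714285714286 215.1238095238095 [ 593.2 -162.2   79.9] [ 566.  -190.4   -1.9] [ 615.  -143.1  102.5]
top rack 0.65 4426 305 476 177 301
top rack 0.65 153 290 306 246 259
top keeper 0.94 848 317 476 177 285
[[   0.    -1.     0.1  496.3]
 [  -1.    -0.    -0.   -24.7]
 [   0.    -0.1   -1.  1115.6]
 [   0.     0.     0.     1. ]]
```

Side view: the rack runs from about (185,375) to (300,245), with the keeper bar behind it, and the cookies are at about (245,245), (262,222) and (285,230). Top view: cookies at (271,206), (252,240) and (298,253). Pockets 1–3 are empty, towards the lower right.

```bash
python3 - <<'E'
from h import *
np.set_printoptions(precision=1,suppress=True)
C={'A':(628,10),'B':(510,-58),'C':(541,58)}
rows=[]
for n in("top","side"):
    z=np.load(n+".npz");im,d=z["im"],z["d"]
    P=cloud(n,d,np.ones(d.shape,bool)&(d>0));v,u=np.nonzero(d>0)
    r=[]
    for k,c in C.items():
        s=np.hypot(P[:,0]-c[0],P[:,1]-c[1])<8
        cu,cv=int(u[s].mean()),int(v[s].mean())
        r.append(cv2.resize(im[cv-14:cv+14,cu-14:cu+14],(260,260),interpolation=cv2.INTER_CUBIC))
        tab=(np.hypot(P[:,0]-c[0],P[:,1]-c[1])<70)
        w=tab&(np.hypot(P[:,0]-c[0],P[:,1]-c[1])<38)
        t=np.median(P[tab&~w,2]); hs=im[v,u].astype(int); col=(hs[:,0]-hs[:,2])>45
        q=w&col&(P[:,2]>t+2)
        print(n,k,"pix",cu,cv,"table z",t,"n",q.sum(),P[q].mean(0),P[q].min(0),np.percentile(P[q],95,axis=0)); np.savetxt(f"{n}{k}.txt",P[q]-[0,0,t])
    rows.append(np.hstack(r))
    b=im[v,u].astype(int); bl=(b[:,2]-b[:,0]>90)&(np.hypot(P[:,0]-560,P[:,1]+300)<260)&(P[:,2]>20)
    Q=P[bl]; m=Q.mean(0); 
    # project on rack x
    print(n,"blue",len(Q),m)
    np.savetxt(n+"blue.txt",Q)
cv2.imwrite("pics/ck.png",cv2.cvtColor(np.vstack(rows),cv2.COLOR_RGB2BGR))
E
```

```text
top A pix 270 202 table z 0.5691780336358079 n 77 [623.    8.3  19.3] [607.4 -10.2   4.6] [632.1  23.4  26.6]
top B pix 295 248 table z 0.37554198419343265 n 108 [502.1 -62.8  17.8] [481.8 -83.1   4.7] [513.3 -46.5  25.2]
top C pix 251 235 table z 0.34732090662714654 n 72 [532.9  56.6  17.2] [518.3  41.9   4.6] [541.7  73.1  23. ]
top blue 263 [ 586.2 -320.1   89.5]
side A pix 293 227 table z -1.6197443039769723 n 90 [622.4   4.7  14.3] [605.7 -13.9   3.4] [635.   23.6  22.4]
side B pix 250 241 table z -1.5489094332342574 n 114 [503.5 -68.   11.9] [482.9 -86.4   1.2] [516.2 -48.   21.5]
side C pix 266 221 table z -1.7210624999821675 n 68 [535.1  52.2  10.8] [519.6  39.6   1.2] [545.   72.4  19.1]
side blue 651 [ 577.9 -338.6   86.9]
```

View pics/ck.png

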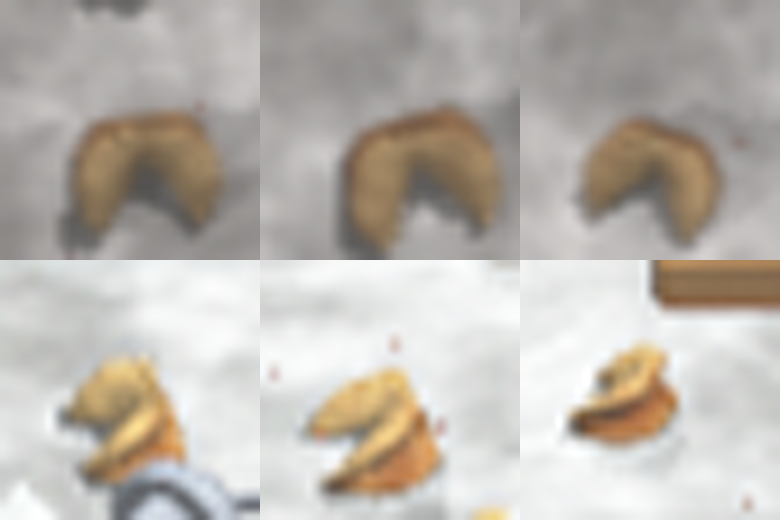

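Top row shows A, B and C from above: the bases point away (+x) and the horns point to the robot, with A and B turned slightly one way and C about 18° the other way. I'll get the yaw from symmetry and the dip from the surface slope.

```bash
python3 - <<'E'
from h import *
from scipy.optimize import minimize
from scipy.spatial import cKDTree
np.set_printoptions(precision=2,suppress=True)
for k in "ABC":
    T=np.loadtxt(f"top{k}.txt");S=np.loadtxt(f"side{k}.txt")
    X=T[:,:2]; best=None
    for yaw in np.radians(np.arange(-40,41,1.)):      # direction base->away: (cos,sin); axis line through offset
        a=np.array([np.cos(yaw),np.sin(yaw)]);b=np.array([-a[1],a[0]])
        l=X@b
        for o in np.arange(l.mean()-4,l.mean()+4.1,.5):
            Y=X+np.outer(2*(o-l),b)
            e=np.mean(np.minimum(cKDTree(X).query(Y)[0],6)**2)
            if best is None or e<best[0]: best=(e,yaw,o)
    e,yaw,o=best;a=np.array([np.cos(yaw),np.sin(yaw)]);b=np.array([-a[1],a[0]])
    for nm,Q in(("top",T),("side",S)):
        s=Q[:,:2]@a;l=Q[:,:2]@b
        c=np.polyfit(s[Q[:,2]>6],Q[Q[:,2]>6,2],1)
        print(k,nm,"yaw",np.degrees(yaw),"err",round(e,2),"s range",np.percentile(s,[2,98]),"l",np.percentile(l,[2,98]),"o",o,"slope",np.degrees(np.arctan(c[0])),"zmax",np.percentile(Q[:,2],97))
        for t in np.arange(s.min(),s.max(),6):
            w=(s>=t)&(s<t+6); print("   s",round(t+3-s.max(),1),"z90",np.percentile(Q[w,2],90),"w",np.ptp(l[w]),"lmid",(l[w].max()+l[w].min())/2,w.sum())
    P=a*np.percentile(T[:,:2]@a,98)+b*o; print("   base edge xy",P)
# rack row & hinge
pts=np.array([[455.8,-406.9],[490.1,-347.7],[556.9,-229.5],[593,-163.8]]);kk=np.array([-2,-1,1,2])
m=pts.mean(0);v=(kk@pts)/10;print("centre",m,"pitch",np.hypot(*v),"ang",np.degrees(np.arctan2(v[1],v[0])))
for n in("top","side"):
    Q=np.loadtxt(n+"blue.txt");th=np.arctan2(v[1],v[0]);xr=np.array([np.sin(th),-np.cos(th)]);yr=np.array([np.cos(th),np.sin(th)])
    s=(Q[:,:2]-m)@xr;l=(Q[:,:2]-m)@yr
    g=s>np.percentile(s,1)
    bar=(np.abs(l)>45); gr=(np.abs(l)<60)&(s>66)
    c=np.polyfit(l[bar],s[bar],1);print(n,"bar slope deg",np.degrees(c[0]),"s",np.median(s[bar]),"z",np.median(Q[bar,2]),"lrange",l.min(),l.max(),"| grip s",np.median(s[gr]),"z",np.median(Q[gr,2]),"l",np.percentile(l[gr],[2,98]),gr.sum())
E
```

```text
A top yaw 13.0 err 1.36 s range [598.06 619.46] l [-149.18 -115.1 ] o -132.05011707894582 slope -11.605936300602703 zmax 26.42254065531536
   s -20.2 z90 18.827678689208824 w 34.63685419169802 lmid -131.59966359657193 13
   s -14.2 z90 23.161211714512547 w 34.50372355972509 lmid -132.6810483626685 22
   s -8.2 z90 26.333294859355192 w 32.11645130786641 lmid -132.55618202130233 26
   s -2.2 z90 15.466096006705015 w 29.340479171569143 lmid -131.91511676775036 16
A side yaw 13.0 err 1.36 s range [594.35 621.39] l [-152.36 -113.52] o -132.05011707894582 slope 12.723793345933988 zmax 24.552908711860656
   s -26.3 z90 16.290847117900103 w 39.58822528015776 lmid -132.81661192937403 18
   s -20.3 z90 19.09373013636025 w 38.74242715744508 lmid -132.9396540944314 21
   s -14.3 z90 22.862485861607706 w 37.78323098135873 lmid -132.8487706547103 27
   s -8.3 z90 24.58600857095296 w 30.096427565818388 lmid -132.46177485272364 17
   s -2.3 z90 13.496642063895251 w 20.28668161465511 lmid -136.19831067860142 7
   base edge xy [633.29  10.68]
B top yaw 21.0 err 1.38 s range [430.48 457.45] l [-257.01 
[... 1970 characters left out ...]
134 w 30.476828479764322 lmid 249.84229568882654 16
   s -5.4 z90 21.338524214355914 w 28.87833471199258 lmid 252.5986408096163 24
   s 0.6 z90 11.207945113659965 w 21.948563378255045 lmid 250.88542607561334 10
   base edge xy [540.7   52.93]
centre [ 523.95 -286.97] pitch 69.40582108152024 ang 60.554107475587635
top bar slope deg 0.44968550918913736 s 63.23793018548548 z 86.64080154967849 lrange -172.0948495849122 170.98962249471052 | grip s 100.51670288047724 z 101.70605417355614 l [-31.59  30.38] 51
side bar slope deg 0.04465649381221073 s 65.69700747696592 z 84.2913442981694 lrange -172.74258939483022 197.14888144636484 | grip s 100.46991258226502 z 97.1496922906818 l [-53.67  54.47] 204
```

```bash
cat >> h.py <<'E'
from scipy.spatial.transform import Rotation as R
def ori(psi,p):
    s,q=np.radians([psi,p]);f=np.array([np.cos(s),np.sin(s),0]);Z=np.array([0,0,1.])
    y=np.array([np.sin(s),-np.cos(s),0]);z=np.cos(q)*f-np.sin(q)*Z
    return np.c_[np.cross(y,z),y,z]
def turn(R0,R1):
    v=R.from_matrix(R0.T@R1).as_rotvec(degrees=True);n=max(1,int(np.ceil(np.abs(v).max()/3.98)))
    print(f"turn {np.round(v,1)} -> {n} rows",np.round(v/4/n,3).tolist())
def go(R1,p0,p1,step=30,label=""):
    v=R1.T@(np.array(p1)-np.array(p0));n=max(1,int(np.ceil(np.linalg.norm(v)/step)))
    print(f"{label} shift {np.round(v,1)} -> {n} rows",np.round(v/100/n,3).tolist())
M=np.array([523.95,-286.97]);TH=60.55
YR=np.array([np.cos(np.radians(TH)),np.sin(np.radians(TH)),0]);XR=np.array([YR[1],-YR[0],0]);ZZ=np.array([0,0,1.])
AX=-np.sin(np.radians(55))*XR+np.cos(np.radians(55))*ZZ   # cradle axis out
UP=np.cos(np.radians(55))*XR+np.sin(np.radians(55))*ZZ
def seat(k): return np.array([*M,70.])+70*(k-3)*YR
def now():
    s=manip.sense();print(round(s["time_s"],2),"tcp",np.round(s["eef_pos"],1),"open",round(s["opening"],1),"gf",round(s["gripper_force"],1),"F",np.round(s["force"],1));return np.array(s["eef_pos"]),np.array(s["tcp_rot"])
E
python3 - <<'E'
from h import *
p,Rr=now(); f=Rr[:,0];print("psi",np.degrees(np.arctan2(f[1],f[0])),manip.sense()["joint_positions"])
R1=ori(18,65);base=np.array([511,-58]);a=np.array([np.cos(np.radians(18)),np.sin(np.radians(18))])
c=np.array([*(base-16*a),10.]);t=c+7*R1[:,2];print("contact",c,"tcp",t)
turn(Rr,R1)
hov=t-120*R1[:,2]
go(R1,p,[*hov[:2],p[2]],label="over");go(R1,[*hov[:2],p[2]],hov,label="dn");go(R1,hov,t,20,"in")
E
```

```text
1.6 tcp [ 278.8 -614.7  231.3] open 85.6 gf 0.0 F [-1.   0.1 -0.2]
psi 24.39429648447131 [-6.77713236e+01  6.64766020e+00  8.25973955e+01  1.35365294e-03
  9.07575942e+01 -2.16560228e+00]
contact [495.78309574 -62.94427191  10.        ] tcp [498.5966327  -62.03009833   3.65584549]
turn [-1.4 25.   6.3] -> 7 rows [-0.05, 0.892, 0.225]
over shift [ 298.3 -457.7  139.1] -> 19 rows [0.157, -0.241, 0.073]
dn shift [-50.2   0.  107.7] -> 4 rows [-0.126, 0.0, 0.269]
in shift [  0.   0. 120.] -> 6 rows [0.0, 0.0, 0.2]
```

Call:
apply_moves --pt "0.75 0 0 0 -0.05 0.892 0.225" --pt "0.75 0 0 0 -0.05 0.892 0.225" --pt "0.75 0 0 0 -0.05 0.892 0.225" --pt "0.75 0 0 0 -0.05 0.892 0.225" --pt "0.75 0 0 0 -0.05 0.892 0.225" --pt "0.75 0 0 0 -0.05 0.892 0.225" --pt "0.75 0 0 0 -0.05 0.892 0.225" --pt "0.75 0.157 -0.241 0.073 0 0 0" --pt "0.75 0.157 -0.241 0.073 0 0 0" --pt "0.75 0.157 -0.241 0.073 0 0 0" --pt "0.75 0.157 -0.241 0.073 0 0 0" --pt "0.75 0.157 -0.241 0.073 0 0 0" --force 25

```text
time_s: 2.6
eef_pos: [324.0, -472.1, 231.3]
tcp_rot: [[0.862, 0.309, 0.402], [0.28, -0.951, 0.13], [0.423, 0.0, -0.906]]
force: [0.8, -0.1, -0.2]
opening: 64.0
gripper_force: 0.0
```

Call:
apply_moves --pt "0.75 0.157 -0.241 0.073 0 0 0" --pt "0.75 0.157 -0.241 0.073 0 0 0" --pt "0.75 0.157 -0.241 0.073 0 0 0" --pt "0.75 0.157 -0.241 0.073 0 0 0" --pt "0.75 0.157 -0.241 0.073 0 0 0" --pt "0.75 0.157 -0.241 0.073 0 0 0" --pt "0.75 0.157 -0.241 0.073 0 0 0" --pt "0.75 0.157 -0.241 0.073 0 0 0" --pt "0.75 0.157 -0.241 0.073 0 0 0" --pt "0.75 0.157 -0.241 0.073 0 0 0" --pt "0.75 0.157 -0.241 0.073 0 0 0" --pt "0.75 0.157 -0.241 0.073 0 0 0"

```text
time_s: 3.6
eef_pos: [432.2, -132.8, 232.0]
tcp_rot: [[0.862, 0.309, 0.403], [0.28, -0.951, 0.13], [0.423, 0.001, -0.906]]
force: [0.8, -0.4, 1.2]
opening: 63.8
gripper_force: 0.0
```

Call:
apply_moves --pt "0.75 0.157 -0.241 0.073 0 0 0" --pt "0.75 0.157 -0.241 0.073 0 0 0" --pt "0.75 -0.126 0 0.269 0 0 0" --pt "0.75 -0.126 0 0.269 0 0 0" --pt "0.75 -0.126 0 0.269 0 0 0" --pt "0.75 -0.126 0 0.269 0 0 0" --pt "0.75 0 0 0 0 0 0" --pt "0.75 0 0 0 0 0 0"

```text
time_s: 4.27
eef_pos: [449.6, -77.5, 112.6]
tcp_rot: [[0.863, 0.309, 0.401], [0.28, -0.951, 0.131], [0.421, -0.001, -0.907]]
force: [-0.2, 0.3, 0.9]
opening: 64.0
gripper_force: 0.0
```

```bash
python3 - <<'E'
from h import *
p,Rr=now();R1=ori(18,65);t=np.array([498.6,-62.0,3.65]);turn(Rr,R1);go(R1,p,t,25)
E
```

```text
4.27 tcp [449.6 -77.5 112.6] open 64.0 gf 0.0 F [-0.2  0.3  0.9]
turn [-0.1  0.1 -0. ] -> 1 rows [-0.015, 0.018, -0.009]
 shift [  0.5   0.4 120.4] -> 5 rows [0.001, 0.001, 0.241]
```

Call:
apply_moves --pt "0.75 0.001 0.001 0.3 0 0 0" --pt "0.75 0.001 0.001 0.3 0 0 0" --pt "0.75 0.001 0.001 0.3 0 0 0" --pt "0.75 0.001 0.001 0.15 0 0 0" --pt "0.75 0 0 0.15 0 0 0" --pt "0.3 0 0 0 0 0 0" --pt "0.3 0 0 0 0 0 0" --pt "0.3 0 0 0 0 0 0" --pt "0.3 0 0 0 0 0 0" --pt "0.3 0 0 0 0 0 0" --pt "0.3 0 0 0 0 0 0" --force 25

```text
time_s: 5.18
eef_pos: [499.5, -62.7, 5.9]
tcp_rot: [[0.861, 0.309, 0.404], [0.28, -0.951, 0.13], [0.425, 0.001, -0.905]]
force: [-3.8, -0.4, 8.4]
opening: 40.7
gripper_force: 26.1
```

```bash
python3 - <<'E'
from h import *
now()
r=[]
for n in("top","side"):
    im,d=snap(n); 
    m=manip.camera_model(n);T=np.linalg.inv(m["world_from_camera"]);q=T@np.array([498,-62,10,1]);K=m["camera_matrix"];u=int(K[0,0]*q[0]/q[2]+K[0,2]);v=int(K[1,1]*q[1]/q[2]+K[1,2])
    r.append(cv2.resize(im[v-30:v+30,u-30:u+30],(400,400),interpolation=cv2.INTER_CUBIC))
cv2.imwrite("pics/g1.png",cv2.cvtColor(np.hstack(r),cv2.COLOR_RGB2BGR))
E
```

```text
5.18 tcp [499.5 -62.7   5.9] open 40.7 gf 26.1 F [-3.8 -0.4  8.4]
```

View pics/g1.png

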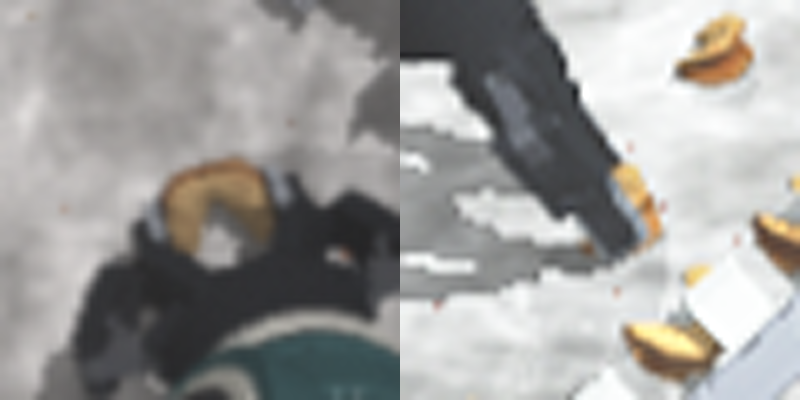

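Cookie B is held: both pads are on its flanks and the base sticks out (top crop about (215,165), side crop about (640,205)). Lift it, turn it and hover over pocket 3.

```bash
cat >> h.py <<'E'
PSI=TH-90
def place(k,rel,R2,up): return seat(k)+up*AX-R2@rel
E
python3 - <<'E'
from h import *
p,Rr=now();base=np.array([511,-58,12.]);rel=Rr.T@(base-p);print("rel",rel);rel[1]=0
R2=ori(PSI,114);h=place(3,rel,R2,45);print("hover",h,"final",place(3,rel,R2,0))
go(Rr,p,p+[0,0,200],label="lift");turn(Rr,R2);q=p+[0,0,200]
hh=np.array([h[0],h[1],q[2]]);go(R2,q,hh,label="over");go(R2,hh,h,label="down")
E
```

```text
5.28 tcp [499.5 -62.7   5.9] open 41.3 gf 26.1 F [-3.2 -0.6  8.5]
rel [13.86618894 -0.89547514 -0.28263224]
hover [ 480.72057734 -262.56174533  101.19262938] final [ 512.81931956 -280.68538026   75.38168975]
lift shift [  84.9    0.3 -181.1] -> 7 rows [0.121, 0.0, -0.259]
turn [ -0.4 -46.2  48.8] -> 13 rows [-0.008, -0.889, 0.939]
over shift [ 74.9 183.2 -33.3] -> 7 rows [0.107, 0.262, -0.048]
down shift [42.6  0.  95.6] -> 4 rows [0.106, 0.0, 0.239]
```

Call:
apply_moves --pt "0.3 0.121 0 -0.259 0 0 0" --pt "0.3 0.121 0 -0.259 0 0 0" --pt "0.3 0.121 0 -0.259 0 0 0" --pt "0.3 0.121 0 -0.259 0 0 0" --pt "0.3 0.121 0 -0.259 0 0 0" --pt "0.3 0.121 0 -0.259 0 0 0" --pt "0.3 0.121 0 -0.259 0 0 0" --pt "0.3 0 0 0 -0.008 -0.889 0.939" --pt "0.3 0 0 0 -0.008 -0.889 0.939" --pt "0.3 0 0 0 -0.008 -0.889 0.939" --pt "0.3 0 0 0 -0.008 -0.889 0.939" --pt "0.3 0 0 0 -0.008 -0.889 0.939"

```text
time_s: 6.28
eef_pos: [498.7, -62.2, 205.3]
tcp_rot: [[0.994, -0.005, 0.108], [-0.014, -0.996, 0.084], [0.107, -0.085, -0.991]]
force: [-1.0, -0.0, -0.6]
opening: 41.0
gripper_force: 25.6
```

Call:
apply_moves --pt "0.3 0 0 0 -0.008 -0.889 0.939" --pt "0.3 0 0 0 -0.008 -0.889 0.939" --pt "0.3 0 0 0 -0.008 -0.889 0.939" --pt "0.3 0 0 0 -0.008 -0.889 0.939" --pt "0.3 0 0 0 -0.008 -0.889 0.939" --pt "0.3 0 0 0 -0.008 -0.889 0.939" --pt "0.3 0 0 0 -0.008 -0.889 0.939" --pt "0.3 0 0 0 -0.008 -0.889 0.939" --pt "0.3 0.107 0.262 -0.048 0 0 0" --pt "0.3 0.107 0.262 -0.048 0 0 0" --pt "0.3 0.107 0.262 -0.048 0 0 0" --pt "0.3 0.107 0.262 -0.048 0 0 0"

```text
time_s: 7.28
eef_pos: [487.9, -177.9, 205.0]
tcp_rot: [[0.795, -0.491, -0.356], [-0.449, -0.871, 0.2], [-0.408, 0.001, -0.913]]
force: [-0.6, 0.1, 0.4]
opening: 41.3
gripper_force: 25.6
```

Call:
apply_moves --pt "0.3 0.107 0.262 -0.048 0 0 0" --pt "0.3 0.107 0.262 -0.048 0 0 0" --pt "0.3 0.107 0.262 -0.048 0 0 0" --pt "0.3 0.106 0 0.239 0 0 0" --pt "0.3 0.106 0 0.239 0 0 0" --pt "0.3 0.106 0 0.239 0 0 0" --pt "0.3 0.106 0 0.239 0 0 0" --pt "0.3 0 0 0 0 0 0" --pt "0.3 0 0 0 0 0 0"

```text
time_s: 8.03
eef_pos: [479.5, -262.0, 100.1]
tcp_rot: [[0.794, -0.491, -0.358], [-0.448, -0.871, 0.201], [-0.41, 0.001, -0.912]]
force: [0.3, -0.1, 1.0]
opening: 41.4
gripper_force: 25.6
```

```bash
cat > chk.py <<'E'
from h import *
import sys
k=int(sys.argv[1]);name=sys.argv[2]; c=np.array(eval(sys.argv[3])) if len(sys.argv)>3 else None
p,Rr=now();f=np.round(Rr,3);print("pitch",np.degrees(np.arctan2(-Rr[2,2],Rr[:,2]@np.array([XR[0],XR[1],0]))))
r=[];S=seat(k)
def loc(P): 
    v=np.array(P)-S;return np.round([v@UP,v@YR,v@AX],1)
for n in("top","side"):
    im,d=snap(n)
    for q in("cookie_a","pocket_2_seat"):
        print(n,q,"pocket frame",[(loc(x["location"]).tolist(),round(x["score"],2)) for x in manip.mark_of(n,q) if np.linalg.norm(loc(x["location"]))<90])
    m=manip.camera_model(n);T=np.linalg.inv(m["world_from_camera"]);g=T@np.array([*(S+20*AX),1]);K=m["camera_matrix"];u=int(K[0,0]*g[0]/g[2]+K[0,2]);v=int(K[1,1]*g[1]/g[2]+K[1,2])
    r.append(cv2.resize(im[v-30:v+30,u-30:u+30],(400,400),interpolation=cv2.INTER_CUBIC))
    P=cloud(n,d,d>0);vv,uu=np.nonzero(d>0);L=(P-S)@np.c_[UP,YR,AX];w=im[vv,uu].astype(int)
    gold=(w[:,0]-w[:,2]>45)&(np.abs(L[:,1])<32)&(np.abs(L[:,0])<32)&(L[:,2]>-10)&(L[:,2]<95)
    G=L[gold]
    if len(G): print(n,"gold n",len(G),"p3/50/97",np.percentile(G,[3,50,97],axis=0).tolist())
cv2.imwrite(f"pics/{name}.png",cv2.cvtColor(np.hstack(r),cv2.COLOR_RGB2BGR))
E
python3 chk.py 3 h1
```

```text
8.03 tcp [ 479.5 -262.   100.1] open 41.4 gf 25.6 F [ 0.3 -0.1  1. ]
pitch 114.21484274729691
top cookie_a pocket frame []
top pocket_2_seat pocket frame []
side cookie_a pocket frame [([-1.7, -0.8, 44.1], 0.43)]
side pocket_2_seat pocket frame [([0.8, 73.4, -1.8], 0.65), ([-2.2, -67.5, 0.8], 0.51)]
side gold n 76 p3/50/97 [[-2.6373572001135925, -12.280741494398573, 43.41135719736852], [11.032792113636898, 5.670121314881257, 48.71598218451735], [15.824299274749974, 17.510289790459694, 57.906339981213456]]
```

View pics/h1.png

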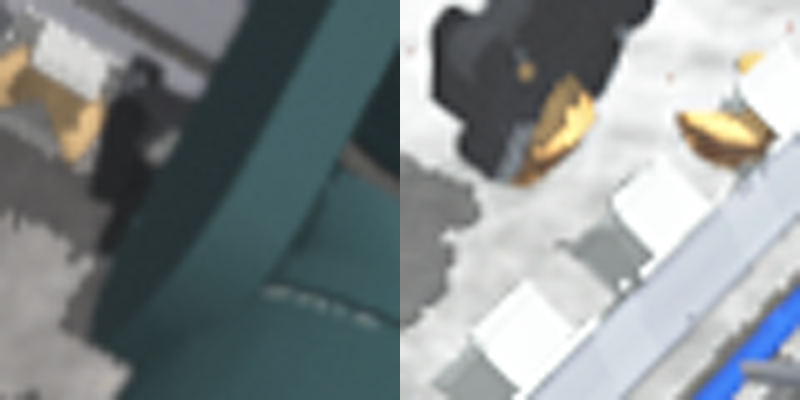

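```bash
python3 - <<'E'
from h import *
p,Rr=now()
d=1.5*UP+0.5*YR; go(Rr,p,p+d-20*AX,15,"a");go(Rr,p-20*AX,p-45*AX,8,"b");go(Rr,p,p+60*AX,30,"out")
E
```

```text
8.33 tcp [ 480.4 -262.4  101.4] open 41.3 gf 25.6 F [-0.5  0.3 -0.1]
a shift [19.9 -0.5  2.3] -> 2 rows [0.1, -0.002, 0.012]
b shift [24.5  0.   4.8] -> 4 rows [0.061, 0.0, 0.012]
out shift [-58.9  -0.  -11.5] -> 2 rows [-0.294, -0.0, -0.057]
```

Call:
apply_moves --pt "0.3 0.098 0 0.019 0 0 0" --pt "0.3 0.098 0 0.019 0 0 0" --pt "0.3 0.06 0 0.012 0 0 0" --pt "0.3 0.06 0 0.012 0 0 0" --pt "0.3 0.06 0 0.012 0 0 0" --pt "0.3 0 0 0 0 0 0" --pt "0.3 0.03 0 0.006 0 0 0" --pt "0.3 0 0 0 0 0 0" --pt "0.3 0 0 0 0 0 0"

```text
time_s: 9.08
eef_pos: [509.4, -278.8, 76.1]
tcp_rot: [[0.795, -0.491, -0.356], [-0.449, -0.871, 0.2], [-0.409, 0.001, -0.913]]
force: [0.2, -0.0, -0.9]
opening: 41.1
gripper_force: 25.6
```

```bash
python3 - <<'E'
from h import *
p,Rr=now();t=np.array([512.82,-280.69,75.38])
v=p-t;print("to final UP,Y,AX",v@UP,v@YR,v@AX)
E
```

```text
9.08 tcp [ 509.4 -278.8   76.1] open 41.1 gf 25.6 F [ 0.2 -0.  -0.9]
to final UP,Y,AX -1.636615108017105 -0.04670411579002831 3.6773410102501667
```

Call:
apply_moves --pt "0.3 0.015 0 0.003 0 0 0" --pt "0.3 0.015 0 0.003 0 0 0" --pt "0.3 0 0 0 0 0 0" --pt "0.3 0 0 0 0 0 0"

```text
time_s: 9.42
eef_pos: [511.5, -280.0, 74.3]
tcp_rot: [[0.795, -0.491, -0.356], [-0.449, -0.871, 0.2], [-0.408, 0.001, -0.913]]
force: [-0.6, -0.5, -1.0]
opening: 40.9
gripper_force: 25.6
```

Call:
apply_moves --pt "0.3 0.015 0 0.003 0 0 0" --pt "0.3 0 0 0 0 0 0" --pt "0.3 0 0 0 0 0 0"

```text
time_s: 9.67
eef_pos: [512.3, -280.5, 74.1]
tcp_rot: [[0.794, -0.491, -0.357], [-0.448, -0.871, 0.201], [-0.41, 0.001, -0.912]]
force: [-4.8, 3.1, 7.7]
opening: 41.2
gripper_force: 26.0
```

```bash
python3 - <<'E'
from h import *
p,Rr=now();t=np.array([512.82,-280.69,75.38]);F=manip.sense()["force"]
v=p-t;print("to final UP,Y,AX",v@UP,v@YR,v@AX,"F",F@UP,F@YR,F@AX)
E
```

```text
9.67 tcp [ 512.3 -280.5   74.1] open 41.2 gf 26.0 F [-4.8  3.1  7.7]
to final UP,Y,AX -1.372361199352103 -0.05531175979485417 -0.28324029339448686 F 3.0611702593478434 0.31715338312118835 9.138270667170914
```

Call:
apply_moves --pt "0.3 0.01 0 0.002 0 0 0" --pt "0.3 0 0 0 0 0 0" --pt "0.62 0 0 0 0 0 0" --pt "0.62 0 0 0 0 0 0" --pt "0.62 0 0 0 0 0 0" --pt "0.62 -0.1 0 -0.02 0 0 0" --pt "0.62 -0.25 0 -0.05 0 0 0" --pt "0.62 -0.25 0 -0.05 0 0 0" --pt "0.62 0.08 0 -0.18 0 0 0" --pt "0.62 0.08 0 -0.18 0 0 0" --pt "0.62 0.09 0 -0.25 0 0 0" --pt "0.62 0.09 0 -0.25 0 0 0"

```text
time_s: 10.67
eef_pos: [527.5, -288.9, 174.2]
tcp_rot: [[0.795, -0.491, -0.356], [-0.449, -0.871, 0.2], [-0.409, 0.001, -0.913]]
force: [-1.0, -0.0, 0.0]
opening: 53.0
gripper_force: 0.0
```

```bash
python3 chk.py 3 h2; python3 - <<'E'
from h import *
# compare with the already set cookies, same measure
for n in("top","side"):
    z=np.load(n+".npz");im,d=z["im"],z["d"];P=cloud(n,d,d>0);vv,uu=np.nonzero(d>0);w=im[vv,uu].astype(int)
    for k in(4,5):
        L=(P-seat(k))@np.c_[UP,YR,AX];g=(w[:,0]-w[:,2]>45)&(np.abs(L[:,1])<32)&(np.abs(L[:,0])<32)&(L[:,2]>-10)&(L[:,2]<95)
        print("ref",n,k,g.sum(),np.percentile(L[g],[3,50,97],axis=0).round(1).tolist())
E
```

```text
10.67 tcp [ 527.5 -288.9  174.2] open 53.0 gf 0.0 F [-1. -0.  0.]
pitch 114.11312369778837
top cookie_a pocket frame [([1.5, 1.3, -1.2], 0.5)]
top pocket_2_seat pocket frame []
top gold n 83 p3/50/97 [[-3.087179022916057, -19.685653166791113, 6.952218970493311], [3.3885726998887113, -7.87632935888887, 20.20358381017821], [8.71417453363524, 18.376331012881188, 29.7446885626938]]
side cookie_a pocket frame [([0.4, -1.2, -0.7], 0.51), ([0.8, 74.4, -1.7], 0.18)]
side pocket_2_seat pocket frame [([-2.3, -67.5, 0.5], 0.57), ([-1.5, 74.2, -4.1], 0.49)]
side gold n 81 p3/50/97 [[-7.2782145990516165, -20.611349040414712, 0.6950398205620402], [5.06765962723727, -14.210411136427576, 14.058110199720666], [10.938952190628683, 16.13079499109705, 28.268277623233452]]
ref top 4 69 [[-3.8, -21.7, 6.3], [2.6, -12.2, 18.8], [8.3, 20.1, 26.6]]
ref top 5 33 [[-3.8, -16.6, 8.4], [2.3, 11.8, 18.2], [7.2, 17.1, 24.1]]
ref side 4 64 [[-7.2, -21.8, 0.5], [3.1, -15.3, 13.3], [10.7, 20.3, 24.2]]
ref side 5 30 [[-7.2, -17.5, 2.3], [3.6, -11.6, 8.7], [7.1, 14.6, 20.7]]
```

View pics/h2.png

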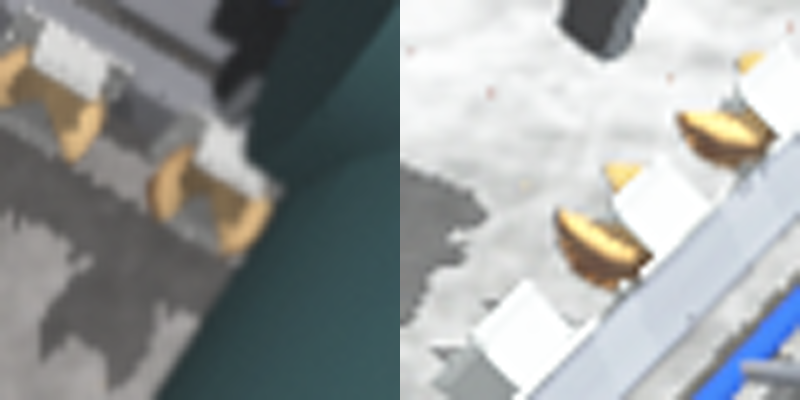

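Cookie B stands home in pocket 3. Its gold extents match set cookies 4 and 5, once its greater height is allowed for. Next is cookie C, for pocket 2.

```bash
cat > pick.py <<'E'
from h import *
import sys
bx,by,psi,z=map(float,sys.argv[1:5])
p,Rr=now();R1=ori(psi,65);a=np.array([np.cos(np.radians(psi)),np.sin(np.radians(psi))])
t=np.array([*(np.array([bx,by])-14*a),z]);h=t-100*R1[:,2];print("tcp",t)
turn(Rr,R1);u=np.array([*h[:2],max(p[2],150)]);go(R1,p,u,36,"over");go(R1,u,h,30,"dn");go(R1,h,t,25,"in")
E
python3 pick.py 540 53.5 -20 6
```

```text
10.97 tcp [ 526.8 -288.6  172.2] open 52.4 gf 0.0 F [ 0.5 -0.1  0.5]
tcp [526.84430331  58.28828201   6.        ]
turn [ 0.1 49.1 -9.7] -> 13 rows [0.002, 0.944, -0.187]
over shift [-145.8 -325.9  -68. ] -> 11 rows [-0.133, -0.296, -0.062]
dn shift [-31.9   0.   68.5] -> 3 rows [-0.106, 0.0, 0.228]
in shift [  0.   0. 100.] -> 4 rows [0.0, 0.0, 0.25]
```

Call:
apply_moves --pt "0.75 0 0 0 0.002 0.944 -0.187" --pt "0.75 0 0 0 0.002 0.944 -0.187" --pt "0.75 0 0 0 0.002 0.944 -0.187" --pt "0.75 0 0 0 0.002 0.944 -0.187" --pt "0.75 0 0 0 0.002 0.944 -0.187" --pt "0.75 0 0 0 0.002 0.944 -0.187" --pt "0.75 0 0 0 0.002 0.944 -0.187" --pt "0.75 0 0 0 0.002 0.944 -0.187" --pt "0.75 0 0 0 0.002 0.944 -0.187" --pt "0.75 0 0 0 0.002 0.944 -0.187" --pt "0.75 0 0 0 0.002 0.944 -0.187" --pt "0.75 0 0 0 0.002 0.944 -0.187"

```text
time_s: 11.97
eef_pos: [526.8, -288.5, 172.2]
tcp_rot: [[0.87, -0.353, 0.344], [-0.33, -0.936, -0.125], [0.366, -0.004, -0.931]]
force: [-0.6, 0.4, -0.1]
opening: 64.0
gripper_force: 0.0
```

Call:
apply_moves --pt "0.75 0 0 0 0.002 0.944 -0.187" --pt "0.75 -0.133 -0.296 -0.062 0 0 0" --pt "0.75 -0.133 -0.296 -0.062 0 0 0" --pt "0.75 -0.133 -0.296 -0.062 0 0 0" --pt "0.75 -0.133 -0.296 -0.062 0 0 0" --pt "0.75 -0.133 -0.296 -0.062 0 0 0" --pt "0.75 -0.133 -0.296 -0.062 0 0 0" --pt "0.75 -0.133 -0.296 -0.062 0 0 0" --pt "0.75 -0.133 -0.296 -0.062 0 0 0" --pt "0.75 -0.133 -0.296 -0.062 0 0 0" --pt "0.75 -0.133 -0.296 -0.062 0 0 0" --pt "0.75 -0.133 -0.296 -0.062 0 0 0"

```text
time_s: 12.97
eef_pos: [485.9, 73.5, 171.8]
tcp_rot: [[0.851, -0.342, 0.398], [-0.31, -0.94, -0.145], [0.424, 0.0, -0.906]]
force: [1.3, -0.2, 0.6]
opening: 64.2
gripper_force: 0.0
```

Call:
apply_moves --pt "0.75 -0.106 0 0.228 0 0 0" --pt "0.75 -0.106 0 0.228 0 0 0" --pt "0.75 -0.106 0 0.228 0 0 0" --pt "0.75 0 0 0 0 0 0" --pt "0.75 0 0 0 0 0 0"

```text
time_s: 13.38
eef_pos: [486.3, 71.8, 95.9]
tcp_rot: [[0.852, -0.342, 0.396], [-0.309, -0.94, -0.146], [0.422, 0.002, -0.907]]
force: [-0.0, -0.5, 1.0]
opening: 64.1
gripper_force: 0.0
```

```bash
python3 pick.py 540 53.5 -20 6|tail -4;python3 - <<'E'
from h import *
p,Rr=now();R1=ori(-20,65);turn(Rr,R1);go(Rr,p,[526.84,58.29,6],25,"direct")
E
```

```text
turn [0.1 0.  0.1] -> 1 rows [0.023, 0.012, 0.014]
over shift [ 23.3  -1.1 -48.8] -> 2 rows [0.116, -0.006, -0.244]
dn shift [-22.6   0.   48.4] -> 2 rows [-0.113, 0.0, 0.242]
in shift [  0.   0. 100.] -> 4 rows [0.0, 0.0, 0.25]
13.38 tcp [486.3  71.8  95.9] open 64.1 gf 0.0 F [-0.  -0.5  1. ]
turn [0.1 0.  0.1] -> 1 rows [0.023, 0.012, 0.014]
direct shift [ 0.8 -1.3 99.5] -> 4 rows [0.002, -0.003, 0.249]
```

Call:
apply_moves --pt "0.75 0.002 -0.003 0.3 0 0 0" --pt "0.75 0.002 -0.003 0.3 0 0 0" --pt "0.75 0.002 -0.003 0.25 0 0 0" --pt "0.75 0 0 0.145 0 0 0" --pt "0.75 0 0 0 0 0 0" --pt "0.3 0 0 0 0 0 0" --pt "0.3 0 0 0 0 0 0" --pt "0.3 0 0 0 0 0 0" --pt "0.3 0 0 0 0 0 0" --pt "0.3 0 0 0 0 0 0" --pt "0.3 0 0 0 0 0 0" --force 25

```text
time_s: 14.3
eef_pos: [528.6, 58.5, 9.7]
tcp_rot: [[0.85, -0.342, 0.401], [-0.309, -0.94, -0.145], [0.427, -0.001, -0.904]]
force: [-2.9, -1.4, 6.4]
opening: 36.0
gripper_force: 24.3
```

```bash
cat > carry.py <<'E'
from h import *
import sys
k=int(sys.argv[1]);bx,by,bz,psi=map(float,sys.argv[2:6])
p,Rr=now();rel=Rr.T@(np.array([bx,by,bz])-p);print("rel",rel);rel[1]=0
R2=ori(PSI,114);h=place(k,rel,R2,45);print("hover",h,"final",place(k,rel,R2,0).round(1).tolist())
q=p+[0,0,180]
go(Rr,p,q,label="lift");turn(Rr,R2)
hh=np.array([h[0],h[1],q[2]]);go(R2,q,hh,38,label="over");go(R2,hh,h,label="down");go(R2,p,p-45*AX,45,"ins")
E
python3 carry.py 2 540 53.5 11.5 -20
```

```text
14.3 tcp [528.6  58.5   9.7] open 36.0 gf 24.3 F [-2.9 -1.4  6.4]
rel [11.98764368  0.80770439  3.66877848]
hover [ 449.19800577 -325.15065759  104.0383495 ] final [481.3, -343.3, 78.2]
lift shift [  76.8   -0.2 -162.8] -> 6 rows [0.128, -0.0, -0.271]
turn [ -0.2 -49.1   9.8] -> 13 rows [-0.003, -0.945, 0.188]
over shift [109.1 373.1 -48.6] -> 11 rows [0.099, 0.339, -0.044]
down shift [34.8  0.  78.3] -> 3 rows [0.116, 0.0, 0.261]
ins shift [44.2 -0.   8.6] -> 2 rows [0.221, -0.0, 0.043]
```

Call:
apply_moves --pt "0.3 0.128 0 -0.271 0 0 0" --pt "0.3 0.128 0 -0.271 0 0 0" --pt "0.3 0.128 0 -0.271 0 0 0" --pt "0.3 0.128 0 -0.271 0 0 0" --pt "0.3 0.128 0 -0.271 0 0 0" --pt "0.3 0.128 0 -0.271 0 0 0" --pt "0.3 0 0 0 0 0 0"

```text
time_s: 14.88
eef_pos: [529.9, 58.6, 195.9]
tcp_rot: [[0.847, -0.341, 0.408], [-0.31, -0.94, -0.144], [0.432, -0.005, -0.902]]
force: [0.2, -0.6, 1.1]
opening: 35.9
gripper_force: 25.0
```

```bash
cat > hand.py <<'E'
from h import *
import sys
p,Rr=now();r=[];f=Rr[:,2]
for n in("top","side"):
    im,d=snap(n)
    for x in manip.mark_of(n,"cookie_a"):
        v=np.array(x["location"])-p
        if np.linalg.norm(v)<60: print(n,"mark in tool",(Rr.T@v).round(1),round(x["score"],2))
    m=manip.camera_model(n);T=np.linalg.inv(m["world_from_camera"]);g=T@np.array([*p,1]);K=m["camera_matrix"];u=int(K[0,0]*g[0]/g[2]+K[0,2]);v=int(K[1,1]*g[1]/g[2]+K[1,2])
    r.append(cv2.resize(im[max(v-22,0):v+22,u-22:u+22],(400,400),interpolation=cv2.INTER_CUBIC))
    P=cloud(n,d,d>0);vv,uu=np.nonzero(d>0);L=(P-p)@Rr;w=im[vv,uu].astype(int)
    g=(w[:,0]-w[:,2]>45)&(np.linalg.norm(L,axis=1)<40)
    if g.sum(): print(n,"gold tool frame",g.sum(),np.percentile(L[g],[3,50,97],axis=0).round(1).tolist())
cv2.imwrite(f"pics/{sys.argv[1]}.png",cv2.cvtColor(np.hstack(r),cv2.COLOR_RGB2BGR))
E
python3 hand.py c1
```

```text
14.88 tcp [529.9  58.6 195.9] open 35.9 gf 25.0 F [ 0.2 -0.6  1.1]
top mark in tool [13.  -2.   4.5] 0.6
top gold tool frame 85 [[-2.6, -13.7, -8.2], [10.0, 0.7, -5.8], [15.0, 15.1, 9.9]]
side mark in tool [ 9.6  3.8 10.9] 0.53
side gold tool frame 67 [[-6.2, -19.5, -0.8], [7.3, 5.3, 9.8], [12.1, 17.6, 19.0]]
```

View pics/c1.png

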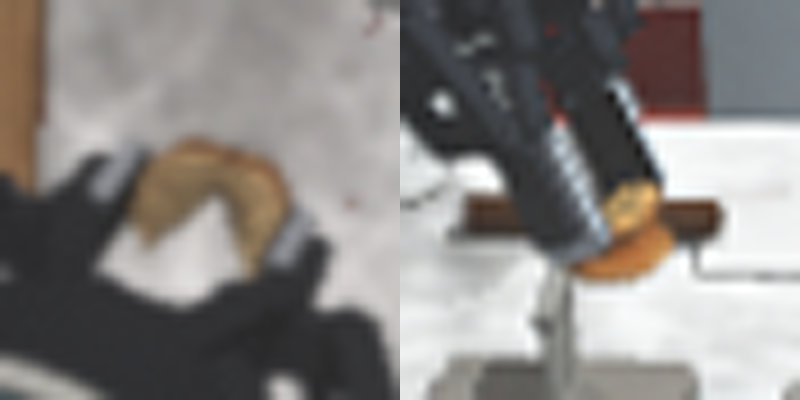

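Cookie C is only pinched at the fingertips, high on its flank (opening 36, side crop about (635,230)). I'll set it back down and grasp it lower and steeper.

```bash
python3 - <<'E'
from h import *
p,Rr=now();go(Rr,p,[p[0],p[1],11],32,"down")
E
```

```text
15.08 tcp [528.   58.2 187. ] open 35.8 gf 25.0 F [-1.  -0.2 -0.4]
down shift [-74.6  -0.  159.4] -> 6 rows [-0.124, -0.0, 0.266]
```

Call:
apply_moves --pt "0.3 -0.124 0 0.266 0 0 0" --pt "0.3 -0.124 0 0.266 0 0 0" --pt "0.3 -0.124 0 0.266 0 0 0" --pt "0.3 -0.124 0 0.266 0 0 0" --pt "0.3 -0.124 0 0.266 0 0 0" --pt "0.3 -0.124 0 0.266 0 0 0" --pt "0.3 0 0 0 0 0 0" --pt "0.3 0 0 0 0 0 0" --pt "0.7 0 0 0 0 0 0" --pt "0.7 0 0 0 0 0 0" --pt "0.7 0 0 -0.2 0 0 0" --pt "0.7 0 0 -0.3 0 0 0"

```text
time_s: 16.08
eef_pos: [508.1, 64.9, 56.0]
tcp_rot: [[0.852, -0.343, 0.396], [-0.31, -0.94, -0.146], [0.422, 0.002, -0.907]]
force: [0.7, -1.4, -0.1]
opening: 59.7
gripper_force: 0.0
```

```bash
cat > relook.py <<'E'
from h import *
import sys
c=np.array([float(sys.argv[1]),float(sys.argv[2])]);np.set_printoptions(precision=1,suppress=True)
from scipy.spatial import cKDTree
p,Rr=now()
for n in("top","side"):
    im,d=snap(n);P=cloud(n,d,d>0);vv,uu=np.nonzero(d>0);w=im[vv,uu].astype(int)
    g=(w[:,0]-w[:,2]>45)&(np.hypot(*(P[:,:2]-c).T)<38)&(P[:,2]<32)&(P[:,2]>2);X=P[g][:,:2]
    print(n,"mark",[np.round(x["location"],1).tolist() for x in manip.mark_of(n,"cookie_a") if np.hypot(*(np.array(x["location"])[:2]-c))<45])
    best=None
    for yaw in np.radians(np.arange(-40,41,1.)):
        a=np.array([np.cos(yaw),np.sin(yaw)]);b=np.array([-a[1],a[0]]);l=X@b
        for o in np.arange(l.mean()-4,l.mean()+4.1,.5):
            e=np.mean(np.minimum(cKDTree(X).query(X+np.outer(2*(o-l),b))[0],6)**2)
            if best is None or e<best[0]: best=(e,yaw,o,a*np.percentile(X@a,98)+b*o)
    print(n,len(X),"err",best[0],"yaw",np.degrees(best[1]),"edge",best[3],"z97",np.percentile(P[g,2],97),"mean",X.mean(0))
    v,u=int(vv[g].mean()),int(uu[g].mean());cv2.imwrite(f"pics/re_{n}.png",cv2.resize(cv2.cvtColor(im[v-20:v+20,u-20:u+20],cv2.COLOR_RGB2BGR),(390,390),interpolation=cv2.INTER_CUBIC))
cv2.imwrite("pics/"+sys.argv[3]+".png",np.hstack([cv2.imread("pics/re_top.png"),cv2.imread("pics/re_side.png")]))
E
python3 relook.py 532 55 c2
```

```text
16.08 tcp [508.1  64.9  56. ] open 59.7 gf 0.0 F [ 0.7 -1.4 -0.1]
top mark [[541.9, 55.2, 13.8]]
top 76 err 1.5568204330369253 yaw -17.0 edge [542.   52.8] z97 23.083080487577092 mean [533.3  56.5]
side mark [[542.1, 52.2, 13.1]]
side 66 err 3.3758620280072456 yaw -16.0 edge [545.   50.9] z97 19.224236880795154 mean [536.2  51.9]
```

View pics/c2.png

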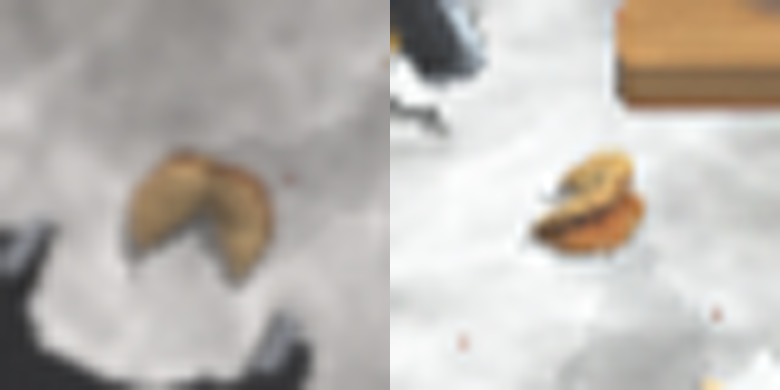

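Cookie C lies undisturbed at base ≈ (541,53), yaw about −17° (top crop about (205,210)). Regrasp.

```bash
python3 - <<'E'
from h import *
p,Rr=now();R1=ori(-17,72);a=np.array([np.cos(np.radians(-17)),np.sin(np.radians(-17))])
t=np.array([*(np.array([541.3,53])-13.4*a),1.5]);turn(Rr,R1);h=t-50*R1[:,2];go(R1,p,h,30);go(R1,h,t,25);print(t)
E
```

```text
16.28 tcp [509.6  65.5  58.6] open 60.1 gf 0.0 F [-0.7 -0.3 -0.8]
turn [ 1.  -7.3 -2.8] -> 2 rows [0.126, -0.909, -0.35]
 shift [ 2.   2.7 10.7] -> 1 rows [0.02, 0.027, 0.107]
 shift [-0.  0. 50.] -> 2 rows [-0.0, 0.0, 0.25]
[528.48551627  56.91778084   1.5       ]
```

Call:
apply_moves --pt "0.7 0 0 0 0.126 -0.909 -0.35" --pt "0.7 0 0 0 0.126 -0.909 -0.35" --pt "0.7 0.02 0.027 0.107 0 0 0" --pt "0.7 0 0 0.2 0 0 0" --pt "0.7 0 0 0.2 0 0 0" --pt "0.7 0 0 0.1 0 0 0" --pt "0.7 0 0 0 0 0 0" --pt "0.3 0 0 0 0 0 0" --pt "0.3 0 0 0 0 0 0" --pt "0.3 0 0 0 0 0 0" --pt "0.3 0 0 0 0 0 0" --pt "0.3 0 0 0 0 0 0" --force 22

```text
time_s: 17.28
eef_pos: [529.4, 56.7, 0.9]
tcp_rot: [[0.909, -0.293, 0.297], [-0.278, -0.956, -0.091], [0.311, 0.0, -0.95]]
force: [-1.1, 2.0, 18.0]
opening: 36.8
gripper_force: 27.1
```

```bash
sed -i 's/R2=ori(PSI,114)/R2=ori(PSI,float(sys.argv[6]))/' carry.py; python3 carry.py 2 541.3 53 12 -17 121
```

```text
17.28 tcp [529.4  56.7   0.9] open 36.8 gf 27.1 F [-1.1  2.  18. ]
rel [ 1.52923536e+01  3.28623360e-03 -6.66560024e+00]
hover [ 443.03100775 -321.66863888   97.97354944] final [475.1, -339.8, 72.2]
lift shift [ 5.600e+01  1.000e-01 -1.711e+02] -> 6 rows [0.093, 0.0, -0.285]
turn [  1.5 -48.9  12.7] -> 13 rows [0.028, -0.941, 0.244]
over shift [ 95.  371.9 -57.1] -> 11 rows [0.086, 0.338, -0.052]
down shift [42.7  0.  71.1] -> 3 rows [0.142, 0.0, 0.237]
ins shift [44.9 -0.   3.1] -> 2 rows [0.224, -0.0, 0.016]
```

Call:
apply_moves --pt "0.3 0.093 0 -0.285 0 0 0" --pt "0.3 0.093 0 -0.285 0 0 0" --pt "0.3 0.093 0 -0.285 0 0 0" --pt "0.3 0.093 0 -0.285 0 0 0" --pt "0.3 0.093 0 -0.285 0 0 0" --pt "0.3 0.093 0 -0.285 0 0 0" --pt "0.3 0 0 0 0.028 -0.941 0.244" --pt "0.3 0 0 0 0.028 -0.941 0.244" --pt "0.3 0 0 0 0.028 -0.941 0.244" --pt "0.3 0 0 0 0.028 -0.941 0.244" --pt "0.3 0 0 0 0.028 -0.941 0.244" --pt "0.3 0 0 0 0.028 -0.941 0.244"

```text
time_s: 18.28
eef_pos: [528.6, 56.3, 178.2]
tcp_rot: [[0.919, -0.388, -0.072], [-0.385, -0.921, 0.052], [-0.087, -0.02, -0.996]]
force: [-0.5, -1.2, -0.3]
opening: 37.0
gripper_force: 22.3
```

Call:
apply_moves --pt "0.3 0 0 0 0.028 -0.941 0.244" --pt "0.3 0 0 0 0.028 -0.941 0.244" --pt "0.3 0 0 0 0.028 -0.941 0.244" --pt "0.3 0 0 0 0.028 -0.941 0.244" --pt "0.3 0 0 0 0.028 -0.941 0.244" --pt "0.3 0 0 0 0.028 -0.941 0.244" --pt "0.3 0 0 0 0.028 -0.941 0.244" --pt "0.3 0.086 0.338 -0.052 0 0 0" --pt "0.3 0.086 0.338 -0.052 0 0 0" --pt "0.3 0.086 0.338 -0.052 0 0 0" --pt "0.3 0.086 0.338 -0.052 0 0 0" --pt "0.3 0.086 0.338 -0.052 0 0 0"

```text
time_s: 19.28
eef_pos: [488.5, -117.1, 178.2]
tcp_rot: [[0.743, -0.492, -0.454], [-0.423, -0.871, 0.252], [-0.519, 0.005, -0.855]]
force: [0.9, -0.4, -0.4]
opening: 36.7
gripper_force: 22.3
```

Call:
apply_moves --pt "0.3 0.086 0.338 -0.052 0 0 0" --pt "0.3 0.086 0.338 -0.052 0 0 0" --pt "0.3 0.086 0.338 -0.052 0 0 0" --pt "0.3 0.086 0.338 -0.052 0 0 0" --pt "0.3 0.086 0.338 -0.052 0 0 0" --pt "0.3 0.086 0.338 -0.052 0 0 0" --pt "0.3 0.142 0 0.237 0 0 0" --pt "0.3 0.142 0 0.237 0 0 0" --pt "0.3 0.142 0 0.237 0 0 0" --pt "0.3 0 0 0 0 0 0" --pt "0.3 0 0 0 0 0 0" --pt "0.3 0 0 0 0 0 0"

```text
time_s: 20.28
eef_pos: [442.0, -321.8, 98.0]
tcp_rot: [[0.744, -0.491, -0.453], [-0.422, -0.871, 0.252], [-0.518, 0.004, -0.855]]
force: [0.3, 0.4, 1.4]
opening: 36.8
gripper_force: 22.3
```

```bash
python3 chk.py 2 h3; python3 - <<'E'
from h import *
p,Rr=now();v=p-np.array([475.1,-339.8,72.2]);print("to final",v@UP,v@YR,v@AX)
E
```

```text
20.28 tcp [ 442.  -321.8   98. ] open 36.8 gf 22.3 F [0.3 0.4 1.4]
pitch 121.22828920019853
top cookie_a pocket frame [([-2.0, 1.2, 46.8], 0.59)]
top pocket_2_seat pocket frame []
side cookie_a pocket frame [([-1.6, 68.5, 0.3], 0.65), ([3.7, -3.8, 47.1], 0.44)]
side pocket_2_seat pocket frame [([2.0, 1.1, 3.9], 0.69)]
side gold n 45 p3/50/97 [[-3.1144116410737843, -13.766342277749578, 44.21825277210638], [9.017430321669172, 0.32564778463048233, 46.96354922867775], [11.718160001466568, 12.963975349282974, 51.84189994663501]]
20.58 tcp [ 441.9 -321.6   97.7] open 36.8 gf 22.3 F [-0.1  0.2 -0.1]
to final -0.8669840117912138 -0.5071178753502306 45.61033326349598
```

Call:
apply_moves --pt "0.3 0.12 -0.003 0.003 0 0 0" --pt "0.3 0.12 -0.003 0.003 0 0 0" --pt "0.3 0.06 0 0.004 0 0 0" --pt "0.3 0.06 0 0.004 0 0 0" --pt "0.3 0.04 0 0.003 0 0 0" --pt "0.3 0.02 0 0.001 0 0 0" --pt "0.3 0 0 0 0 0 0" --pt "0.3 0 0 0 0 0 0"

```text
time_s: 21.25
eef_pos: [472.2, -338.2, 73.6]
tcp_rot: [[0.744, -0.491, -0.454], [-0.421, -0.871, 0.253], [-0.519, 0.003, -0.855]]
force: [0.2, -0.6, -0.2]
opening: 36.8
gripper_force: 22.3
```

Call:
apply_moves --pt "0.3 0.015 0 0.001 0 0 0" --pt "0.3 0.015 0 0.001 0 0 0" --pt "0.3 0 0 0 0 0 0" --pt "0.3 0 0 0 0 0 0"

```text
time_s: 21.58
eef_pos: [474.5, -339.4, 71.8]
tcp_rot: [[0.744, -0.491, -0.454], [-0.421, -0.871, 0.253], [-0.519, 0.003, -0.855]]
force: [0.5, -0.0, -0.5]
opening: 36.5
gripper_force: 22.3
```

```bash
cat > ins.py <<'E'
from h import *
import sys
p,Rr=now();v=p-np.array(eval(sys.argv[1]));F=manip.sense()["force"];print("to final UP,Y,AX",np.round([v@UP,v@YR,v@AX],1),"F",np.round([F@UP,F@YR,F@AX],1))
E
python3 ins.py 475.1,-339.8,72.2
```

```text
21.58 tcp [ 474.5 -339.4   71.8] open 36.5 gf 22.3 F [ 0.5 -0.  -0.5]
to final UP,Y,AX [-0.8  0.1  0.4] F [-0.1  0.3 -0.7]
```

Call:
apply_moves --pt "0.3 0.015 0 0.001 0 0 0" --pt "0.3 0 0 0 0 0 0" --pt "0.3 0 0 0 0 0 0"

```text
time_s: 21.83
eef_pos: [474.8, -339.5, 71.2]
tcp_rot: [[0.742, -0.491, -0.455], [-0.42, -0.871, 0.254], [-0.522, 0.003, -0.853]]
force: [-7.1, 4.8, 6.5]
opening: 36.8
gripper_force: 22.6
```

Call:
apply_moves --pt "0.3 0.015 0 0.001 0 0 0" --pt "0.3 0 0 0 0 0 0" --pt "0.3 0 0 0 0 0 0"

```text
time_s: 22.08
eef_pos: [475.6, -339.6, 70.6]
tcp_rot: [[0.742, -0.491, -0.456], [-0.42, -0.871, 0.255], [-0.523, 0.002, -0.852]]
force: [-11.0, 10.6, 9.1]
opening: 36.6
gripper_force: 23.7
```

```bash
python3 ins.py 475.1,-339.8,72.2
```

```text
22.08 tcp [ 475.6 -339.6   70.6] open 36.6 gf 23.7 F [-11.   10.6   9.1]
to final UP,Y,AX [-1.1  0.4 -1.2] F [-1.   3.8 17.3]
```

Call:
apply_moves --pt "0.58 0 0 0 0 0 0" --pt "0.58 0 0 0 0 0 0" --pt "0.58 0 0 0 0 0 0" --pt "0.58 -0.1 0 -0.007 0 0 0" --pt "0.58 -0.25 0 -0.017 0 0 0" --pt "0.58 -0.25 0 -0.017 0 0 0" --pt "0.58 -0.15 0 -0.26 0 0 0" --pt "0.58 -0.15 0 -0.26 0 0 0" --pt "0.58 -0.15 0 -0.26 0 0 0" --pt "0.58 0 0 0 0 0 0"

```text
time_s: 22.92
eef_pos: [436.4, -317.8, 201.1]
tcp_rot: [[0.747, -0.491, -0.448], [-0.423, -0.871, 0.249], [-0.513, 0.004, -0.858]]
force: [0.3, 0.3, 1.7]
opening: 49.6
gripper_force: 0.0
```

```bash
python3 chk.py 2 h4;python3 chk.py 3 h5|grep -v pocket_2; sed -i 's/ori(psi,65)/ori(psi,72)/;s/14\*a/13.4*a/' pick.py; python3 pick.py 630.5 10 11 2
```

```text
22.92 tcp [ 436.4 -317.8  201.1] open 49.6 gf 0.0 F [0.3 0.3 1.7]
pitch 120.85626622882758
top cookie_a pocket frame [([2.7, 68.1, 1.2], 0.63), ([-1.8, 4.2, 1.9], 0.39)]
top pocket_2_seat pocket frame [([0.9, 1.7, -0.7], 0.37)]
top gold n 19 p3/50/97 [[-4.672112387116087, 11.674899318753521, 12.165224898273536], [1.8508412645912655, 15.51757809375678, 19.240328181965875], [7.424646429680741, 18.293929608977532, 24.669497726672333]]
side cookie_a pocket frame [([-1.6, 66.8, 1.9], 0.65), ([1.2, -2.1, 1.1], 0.44)]
side pocket_2_seat pocket frame [([-0.5, 3.1, 3.1], 0.6)]
side gold n 50 p3/50/97 [[-7.664276903975129, -15.824302185117048, 4.019860295930333], [3.285469888082214, -11.688301853858412, 13.492039721282495], [7.621252691642949, 14.414697752285335, 24.241214046889564]]
23.22 tcp [ 435.3 -316.9  193.5] open 49.3 gf 0.0 F [0.3 0.4 1.3]
pitch 121.39391718650286
top cookie_a pocket frame [([2.2, 0.1, 0.3], 0.68), ([-0.8, -67.8, -0.7], 0.42)]
top gold n 70 p3/50/97 [[-4.152897996559519, -20.00448896157057, 7.417178506036775], [3.06159204178107, 9.711812912040351, 20.099402941608375], [8.52472835204, 18.25483033613887, 29.7228372804015]]
side cookie_a pocket frame [([-1.9, -70.3, 3.3], 0.56)]
side gold n 80 p3/50/97 [[-7.887298546903692, -20.786045018872866, 0.6638329676496179], [5.441995022564791, -14.414200667458545, 14.54522610628764], [11.010223077624477, 15.432619627776772, 28.146576471143018]]
23.52 tcp [ 435.7 -317.1  194.4] open 49.6 gf 0.0 F [ 0.7 -0.7 -0.5]
tcp [617.34619574   7.44315946   2.        ]
turn [ -4.7  47.3 -41.4] -> 12 rows [-0.098, 0.985, -0.862]
over shift [ 199.1 -284.    64.7] -> 10 rows [0.199, -0.284, 0.065]
dn shift [-30.1   0.   92.5] -> 4 rows [-0.075, 0.0, 0.231]
in shift [ -0.  -0. 100.] -> 4 rows [-0.0, -0.0, 0.25]
```

Call:
apply_moves --pt "0.7 0 0 0 -0.098 0.985 -0.862" --pt "0.7 0 0 0 -0.098 0.985 -0.862" --pt "0.7 0 0 0 -0.098 0.985 -0.862" --pt "0.7 0 0 0 -0.098 0.985 -0.862" --pt "0.7 0 0 0 -0.098 0.985 -0.862" --pt "0.7 0 0 0 -0.098 0.985 -0.862" --pt "0.7 0 0 0 -0.098 0.985 -0.862" --pt "0.7 0 0 0 -0.098 0.985 -0.862" --pt "0.7 0 0 0 -0.098 0.985 -0.862" --pt "0.7 0 0 0 -0.098 0.985 -0.862" --pt "0.7 0 0 0 -0.098 0.985 -0.862" --pt "0.7 0 0 0 -0.098 0.985 -0.862"

```text
time_s: 24.52
eef_pos: [435.8, -317.1, 195.1]
tcp_rot: [[0.932, 0.193, 0.308], [0.185, -0.981, 0.057], [0.313, 0.003, -0.95]]
force: [0.4, 0.3, -0.2]
opening: 59.9
gripper_force: 0.0
```

Call:
apply_moves --pt "0.7 0.199 -0.284 0.065 0 0 0" --pt "0.7 0.199 -0.284 0.065 0 0 0" --pt "0.7 0.199 -0.284 0.065 0 0 0" --pt "0.7 0.199 -0.284 0.065 0 0 0" --pt "0.7 0.199 -0.284 0.065 0 0 0" --pt "0.7 0.199 -0.284 0.065 0 0 0" --pt "0.7 0.199 -0.284 0.065 0 0 0" --pt "0.7 0.199 -0.284 0.065 0 0 0" --pt "0.7 0.199 -0.284 0.065 0 0 0" --pt "0.7 0.199 -0.284 0.065 0 0 0"

```text
time_s: 25.35
eef_pos: [587.4, 3.5, 194.4]
tcp_rot: [[0.933, 0.191, 0.304], [0.182, -0.982, 0.058], [0.31, 0.001, -0.951]]
force: [0.5, -0.6, 0.6]
opening: 59.6
gripper_force: 0.0
```

Call:
apply_moves --pt "0.7 -0.075 0 0.231 0 0 0" --pt "0.7 -0.075 0 0.231 0 0 0" --pt "0.7 -0.075 0 0.231 0 0 0" --pt "0.7 -0.075 0 0.231 0 0 0" --pt "0.7 0 0 0 0 0 0" --pt "0.7 0 0 0 0 0 0" --pt "0.7 0 0 0 0 0 0"

```text
time_s: 25.93
eef_pos: [587.8, 1.4, 98.9]
tcp_rot: [[0.933, 0.191, 0.306], [0.182, -0.982, 0.058], [0.311, 0.001, -0.95]]
force: [0.7, -0.1, -0.1]
opening: 59.4
gripper_force: 0.0
```

```bash
python3 relook.py 622 6 a2; python3 - <<'E'
from h import *
p,Rr=now();R1=ori(12,72);turn(Rr,R1);go(R1,p,[618.4,7.7,2],25,"in")
E
```

```text
25.93 tcp [587.8   1.4  98.9] open 59.4 gf 0.0 F [ 0.7 -0.1 -0.1]
top mark [[632.7, 9.6, 18.3]]
top 86 err 1.320336887347164 yaw 12.000000000000002 edge [633.1  10.3] z97 27.25477068370925 mean [622.1   7.9]
side mark [[627.5, 16.9, 9.9]]
side 89 err 3.6851905604743487 yaw 7.0 edge [636.1   7. ] z97 23.55858397068857 mean [622.    5.8]
26.13 tcp [587.7   1.4  98.7] open 59.9 gf 0.0 F [ 0.1 -0.3  0.3]
turn [ 0.4 -0.1 -0.9] -> 1 rows [0.095, -0.036, -0.233]
in shift [-1.000e-01  2.000e-01  1.016e+02] -> 5 rows [-0.0, 0.0, 0.203]
```

Call:
apply_moves --pt "0.7 0 0 0.3 0.095 -0.036 -0.233" --pt "0.7 0 0 0.3 0 0 0" --pt "0.7 0 0 0.25 0 0 0" --pt "0.7 0 0 0.165 0 0 0" --pt "0.7 0 0 0 0 0 0" --pt "0.3 0 0 0 0 0 0" --pt "0.3 0 0 0 0 0 0" --pt "0.3 0 0 0 0 0 0" --pt "0.3 0 0 0 0 0 0" --pt "0.3 0 0 0 0 0 0" --force 22

```text
time_s: 26.97
eef_pos: [618.0, 7.8, 1.4]
tcp_rot: [[0.93, 0.208, 0.302], [0.198, -0.978, 0.064], [0.308, -0.0, -0.951]]
force: [-1.1, -0.2, 3.9]
opening: 39.7
gripper_force: 22.4
```

```bash
python3 carry.py 1 631.5 10.5 12.5 12 121
```

```text
26.97 tcp [618.    7.8   1.4] open 39.7 gf 22.4 F [-1.1 -0.2  3.9]
rel [16.48902769  0.13527174 -6.30731439]
hover [ 407.88201767 -382.20999785   98.89699306] final [440.0, -400.3, 73.1]
lift shift [  55.5   -0.  -171.2] -> 7 rows [0.079, -0.0, -0.245]
turn [  4.8 -46.8  42.4] -> 12 rows [0.101, -0.974, 0.884]
over shift [  7.5 442.9  -4.5] -> 12 rows [0.006, 0.369, -0.004]
down shift [42.5  0.  70.7] -> 3 rows [0.142, 0.0, 0.236]
ins shift [44.9 -0.   3.1] -> 2 rows [0.224, -0.0, 0.016]
```

Call:
apply_moves --pt "0.3 0.092 0 -0.285 0 0 0" --pt "0.3 0.092 0 -0.285 0 0 0" --pt "0.3 0.092 0 -0.285 0 0 0" --pt "0.3 0.092 0 -0.285 0 0 0" --pt "0.3 0.092 0 -0.285 0 0 0" --pt "0.3 0.092 0 -0.285 0 0 0" --pt "0.3 0 0 0 0.101 -0.974 0.884" --pt "0.3 0 0 0 0.101 -0.974 0.884" --pt "0.3 0 0 0 0.101 -0.974 0.884" --pt "0.3 0 0 0 0.101 -0.974 0.884" --pt "0.3 0 0 0 0.101 -0.974 0.884" --pt "0.3 0 0 0 0.101 -0.974 0.884"

```text
time_s: 27.97
eef_pos: [617.8, 7.9, 180.8]
tcp_rot: [[0.983, -0.154, -0.104], [-0.144, -0.985, 0.096], [-0.117, -0.079, -0.99]]
force: [-0.4, 0.7, -0.4]
opening: 39.7
gripper_force: 22.3
```

Call:
apply_moves --pt "0.3 0 0 0 0.101 -0.974 0.884" --pt "0.3 0 0 0 0.101 -0.974 0.884" --pt "0.3 0 0 0 0.101 -0.974 0.884" --pt "0.3 0 0 0 0.101 -0.974 0.884" --pt "0.3 0 0 0 0.101 -0.974 0.884" --pt "0.3 0 0 0 0.101 -0.974 0.884" --pt "0.3 0.006 0.369 -0.004 0 0 0" --pt "0.3 0.006 0.369 -0.004 0 0 0" --pt "0.3 0.006 0.369 -0.004 0 0 0" --pt "0.3 0.006 0.369 -0.004 0 0 0" --pt "0.3 0.006 0.369 -0.004 0 0 0" --pt "0.3 0.006 0.369 -0.004 0 0 0"

```text
time_s: 28.97
eef_pos: [511.5, -188.5, 180.8]
tcp_rot: [[0.746, -0.492, -0.449], [-0.421, -0.871, 0.253], [-0.516, 0.0, -0.857]]
force: [0.6, -0.7, -0.6]
opening: 39.8
gripper_force: 22.3
```

Call:
apply_moves --pt "0.3 0.006 0.369 -0.004 0 0 0" --pt "0.3 0.006 0.369 -0.004 0 0 0" --pt "0.3 0.006 0.369 -0.004 0 0 0" --pt "0.3 0.006 0.369 -0.004 0 0 0" --pt "0.3 0.006 0.369 -0.004 0 0 0" --pt "0.3 0.006 0.369 -0.004 0 0 0" --pt "0.3 0.142 0 0.236 0 0 0" --pt "0.3 0.142 0 0.236 0 0 0" --pt "0.3 0 0 0 0 0 0" --pt "0.3 0 0 0 0 0 0"

```text
time_s: 29.8
eef_pos: [407.0, -381.7, 125.4]
tcp_rot: [[0.745, -0.492, -0.451], [-0.421, -0.871, 0.255], [-0.518, -0.0, -0.855]]
force: [-0.3, -0.1, -0.6]
opening: 40.0
gripper_force: 22.3
```

```bash
python3 chk.py 1 h6; python3 - <<'E'
from h import *
p,Rr=now();R2=ori(PSI,121);turn(Rr,R2);go(Rr,p,[407.9,-382.2,98.9],30);v=p-np.array([440,-400.3,73.1]);print("to final",v@UP,v@YR,v@AX)
E
```

```text
29.8 tcp [ 407.  -381.7  125.4] open 40.0 gf 22.3 F [-0.3 -0.1 -0.6]
pitch 121.2062523404362
top cookie_a pocket frame [([27.3, -3.8, 61.5], 0.54), ([-4.0, 73.3, 4.0], 0.44)]
top pocket_2_seat pocket frame [([-0.4, 67.5, -1.4], 0.48)]
side cookie_a pocket frame [([24.0, 3.4, 59.5], 0.52), ([-3.2, 66.5, 0.4], 0.43), ([0.7, 3.1, 0.9], 0.29)]
side pocket_2_seat pocket frame [([-0.4, 70.5, -0.3], 0.48)]
side gold n 25 p3/50/97 [[19.576621562311978, -14.54168721093495, 58.45207072015633], [22.811101043901633, -7.112908038845306, 61.836493424737235], [31.78644801140599, 7.636609876694119, 69.04726363924338]]
30.1 tcp [ 407.9 -382.1  127.1] open 40.1 gf 22.3 F [-0.4  0.3  0.5]
turn [ 0.1 -0.  -0. ] -> 1 rows [0.013, -0.008, -0.003]
 shift [14.5  0.1 24.1] -> 1 rows [0.145, 0.001, 0.241]
to final 23.062629429340475 0.060739540289594274 61.124643860762944
```

Call:
apply_moves --pt "0.3 0.145 0.001 0.241 0 0 0" --pt "0.3 0 0 0 0 0 0" --pt "0.3 0 0 0 0 0 0" --pt "0.3 0 0 0 0 0 0"

```text
time_s: 30.43
eef_pos: [407.6, -382.2, 98.6]
tcp_rot: [[0.746, -0.492, -0.45], [-0.421, -0.871, 0.253], [-0.516, 0.001, -0.857]]
force: [0.2, -0.9, -0.8]
opening: 39.8
gripper_force: 22.3
```

```bash
python3 chk.py 1 h7;  python3 ins.py 440,-400.3,73.1
```

```text
30.43 tcp [ 407.6 -382.2   98.6] open 39.8 gf 22.3 F [ 0.2 -0.9 -0.8]
pitch 121.06532229916888
top cookie_a pocket frame [([-0.6, 72.9, -0.7], 0.66), ([4.9, -2.8, 45.6], 0.57)]
top pocket_2_seat pocket frame [([1.1, 71.4, -1.6], 0.54)]
side cookie_a pocket frame [([-3.7, 67.3, 1.1], 0.42)]
side pocket_2_seat pocket frame [([0.5, 76.0, -0.1], 0.51)]
side gold n 74 p3/50/97 [[-3.741467682826246, -15.614936180176528, 43.160598654205316], [11.168412239915371, -3.855269374516312, 46.83504844633346], [14.38422247029841, 13.455396990297912, 51.0283117671384]]
30.73 tcp [ 407.5 -382.3   98.2] open 40.1 gf 22.3 F [-0.   0.4  0.3]
to final UP,Y,AX [-0.8 -0.3 44.8] F [0.1 0.3 0.3]
```

Call:
apply_moves --pt "0.3 0.12 -0.002 0.008 0 0 0" --pt "0.3 0.12 0 0.008 0 0 0" --pt "0.3 0.06 0 0.004 0 0 0" --pt "0.3 0.04 0 0.003 0 0 0" --pt "0.3 0 0 0 0 0 0" --pt "0.3 0 0 0 0 0 0"

```text
time_s: 31.23
eef_pos: [431.7, -395.6, 78.2]
tcp_rot: [[0.746, -0.492, -0.45], [-0.421, -0.871, 0.254], [-0.516, 0.0, -0.856]]
force: [-0.4, 0.1, 0.3]
opening: 39.4
gripper_force: 22.3
```

Call:
apply_moves --pt "0.3 0.03 0 0.002 0 0 0" --pt "0.3 0.03 0 0.002 0 0 0" --pt "0.3 0.02 0 0.001 0 0 0" --pt "0.3 0 0 0 0 0 0" --pt "0.3 0 0 0 0 0 0"

```text
time_s: 31.65
eef_pos: [437.6, -398.9, 73.5]
tcp_rot: [[0.746, -0.492, -0.45], [-0.421, -0.871, 0.254], [-0.516, 0.0, -0.856]]
force: [0.3, 0.4, 0.6]
opening: 39.5
gripper_force: 22.3
```

Call:
apply_moves --pt "0.3 0.015 0 0.001 0 0 0" --pt "0.3 0 0 0 0 0 0" --pt "0.3 0 0 0 0 0 0"

```text
time_s: 31.9
eef_pos: [438.6, -399.6, 72.8]
tcp_rot: [[0.746, -0.492, -0.45], [-0.421, -0.871, 0.254], [-0.516, 0.0, -0.856]]
force: [-1.8, 0.4, 2.2]
opening: 39.7
gripper_force: 22.5
```

```bash
python3 ins.py 440,-400.3,73.1
```

```text
31.9 tcp [ 438.6 -399.6   72.8] open 39.7 gf 22.5 F [-1.8  0.4  2.2]
to final UP,Y,AX [-1.2 -0.1  1.2] F [ 0.8 -0.5  2.7]
```

Call:
apply_moves --pt "0.3 0.015 0 0.001 0 0 0" --pt "0.3 0 0 0 0 0 0" --pt "0.3 0 0 0 0 0 0"

```text
time_s: 32.15
eef_pos: [439.2, -400.0, 72.8]
tcp_rot: [[0.745, -0.492, -0.451], [-0.421, -0.871, 0.254], [-0.518, 0.001, -0.856]]
force: [-6.9, 4.1, 10.4]
opening: 39.9
gripper_force: 23.0
```

Call:
apply_moves --pt "0.3 0.015 0 0.001 0 0 0" --pt "0.3 0 0 0 0 0 0" --pt "0.3 0 0 0 0 0 0"

```text
time_s: 32.4
eef_pos: [440.0, -400.5, 72.4]
tcp_rot: [[0.744, -0.492, -0.451], [-0.421, -0.871, 0.255], [-0.518, 0.001, -0.855]]
force: [-11.2, 5.7, 15.0]
opening: 40.0
gripper_force: 24.1
```

```bash
python3 ins.py 440,-400.3,73.1
```

```text
32.4 tcp [ 440.  -400.5   72.4] open 40.0 gf 24.1 F [-11.2   5.7  15. ]
to final UP,Y,AX [-0.5 -0.1 -0.5] F [ 5.1 -0.6 18.9]
```

Call:
apply_moves --pt "0.6 0 0 0 0 0 0" --pt "0.6 0 0 0 0 0 0" --pt "0.6 0 0 0 0 0 0" --pt "0.6 -0.1 0 -0.007 0 0 0" --pt "0.6 -0.25 0 -0.017 0 0 0" --pt "0.6 -0.25 0 -0.017 0 0 0" --pt "0.6 -0.15 0 -0.26 0 0 0" --pt "0.6 -0.15 0 -0.26 0 0 0" --pt "0.6 -0.15 0 -0.26 0 0 0" --pt "0.6 0 0 0 0 0 0"

```text
time_s: 33.23
eef_pos: [399.9, -378.0, 201.8]
tcp_rot: [[0.748, -0.492, -0.445], [-0.424, -0.871, 0.249], [-0.51, 0.002, -0.86]]
force: [-0.3, -1.0, 0.6]
opening: 51.4
gripper_force: 0.0
```

```bash
python3 chk.py 1 h8;python3 chk.py 2 h9|grep gold; python3 - <<'E'
from h import *
for n in("top","side"):
    im,d=snap(n,f"pics/{n}_k.png");print([(np.round(r["location"],1).tolist(),round(r["score"],2)) for r in manip.mark_of(n,"keeper_grip")])
    P=cloud(n,d,d>0);vv,uu=np.nonzero(d>0);b=im[vv,uu].astype(int);Q=P[(b[:,2]-b[:,0]>90)&(P[:,2]>40)];Q=Q-[*M,0];s=Q@XR;l=Q@YR
    g=(np.abs(l)<28)&(s>80)&(s<125);print(n,"grip s,z,l",g.sum(),np.median(s[g]),np.median(Q[g,2]),np.median(l[g]))
    im2=cv2.imread(f"pics/{n}_k.png")
    cv2.imwrite(f"pics/{n}_kc.png",cv2.resize(im2[230:395,160:330] if n=="side" else im2[165:310,300:485],(390,390),interpolation=cv2.INTER_CUBIC))
cv2.imwrite("pics/k.png",np.hstack([cv2.imread("pics/side_kc.png"),cv2.imread("pics/top_kc.png")]))
E
```

```text
33.23 tcp [ 399.9 -378.   201.8] open 51.4 gf 0.0 F [-0.3 -1.   0.6]
pitch 120.65065456475297
top cookie_a pocket frame [([2.1, -2.3, 5.7], 0.65), ([0.1, 72.7, 1.3], 0.5)]
top pocket_2_seat pocket frame [([2.3, 70.4, -1.2], 0.54)]
top gold n 21 p3/50/97 [[-1.8687311280315517, 9.952682320975528, 11.242602073930625], [3.2650921969872897, 14.804089169206893, 21.368574638609555], [9.297969359641922, 17.711907284498906, 28.536587179357067]]
side cookie_a pocket frame [([-2.7, 67.8, 0.9], 0.59), ([-5.6, 1.9, -1.1], 0.53)]
side pocket_2_seat pocket frame [([0.3, 72.0, 0.4], 0.67), ([-2.0, 64.8, -1.0], 0.51)]
side gold n 94 p3/50/97 [[-8.679962278360295, -19.335010317987095, 3.527952277587948], [2.0968084266204308, -13.894820611321915, 16.70894827827268], [9.470144789170616, 16.98219547556074, 27.594494562707133]]
top gold n 48 p3/50/97 [[-4.394832283386069, -17.612859462520493, 10.390996574824557], [0.6183056770272914, 2.5713328708488206, 19.663103555082436], [7.867397721493679, 18.214234278369517, 26.849258180636852]]
side gold n 52 p3/50/97 [[-7.986389537823226, -15.754354785105262, 4.002620868363103], [2.263556282477861, -11.16161382731791, 14.100494651945986], [7.935565868004291, 15.652601243987888, 25.019412698765596]]
[([611.2, -334.2, 95.7], 0.71)]
top grip s,z,l 44 100.37300030733715 102.08628780015249 -0.9356632916086881
[([607.5, -333.0, 100.0], 0.89)]
side grip s,z,l 100 103.6618967567319 100.22289505707732 -1.3094862445232747
```

View pics/k.png

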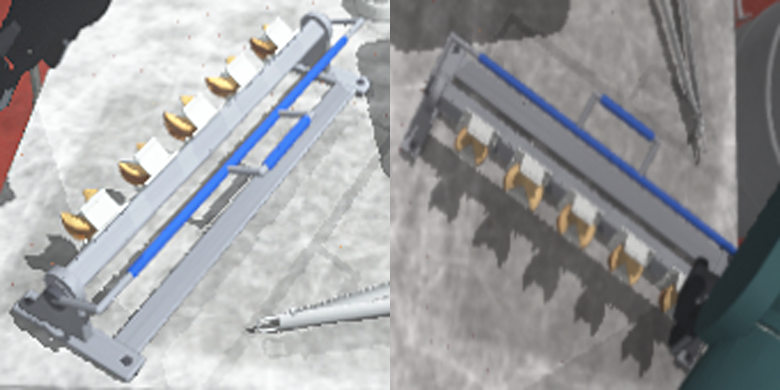

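All five stand upright (side crop: row from about (80,220) to (265,45)), and the keeper handle is clear behind at about (285,140). The heights of 1 and 2 look slightly high, so I'll press gently on both horns of each with the nearly shut fingers to check they are home.

```bash
python3 - <<'E'
from h import *
p,Rr=now();R1=ori(PSI,50);turn(Rr,R1)
a=seat(1)+60*AX; u=np.array([a[0],a[1],p[2]]);go(R1,p,a,30,"to");go(R1,a,seat(1)+36*AX,12,"in");go(R1,a,a-1*AX,12,"1mm")
b=seat(1)+55*AX;go(R1,b,seat(2)+55*AX,35,"next");print(seat(1)+31*AX)
E
```

```text
34.03 tcp [ 399.4 -377.3  195.4] open 51.2 gf 0.0 F [ 0.5  0.2 -0.8]
turn [ 0.  71.1 -0. ] -> 18 rows [0.0, 0.987, -0.0]
to shift [-47.1   0.1  79.2] -> 4 rows [-0.118, 0.0, 0.198]
in shift [ 6.2 -0.  23.2] -> 2 rows [0.031, -0.0, 0.116]
1mm shift [ 0.3 -0.   1. ] -> 1 rows [0.003, -0.0, 0.01]
next shift [ -0. -70.  -0.] -> 2 rows [-0.0, -0.35, -0.0]
[ 433.00459497 -396.39474118   87.78086953]
```

Call:
apply_moves --pt "0.25 0 0 0 0 0.987 0" --pt "0.25 0 0 0 0 0.987 0" --pt "0.25 0 0 0 0 0.987 0" --pt "0.25 0 0 0 0 0.987 0" --pt "0.25 0 0 0 0 0.987 0" --pt "0.25 0 0 0 0 0.987 0" --pt "0.25 0 0 0 0 0.987 0" --pt "0.25 0 0 0 0 0.987 0" --pt "0.25 0 0 0 0 0.987 0" --pt "0.25 0 0 0 0 0.987 0" --pt "0.25 0 0 0 0 0.987 0" --pt "0.25 0 0 0 0 0.987 0"

```text
time_s: 35.03
eef_pos: [399.4, -377.4, 195.9]
tcp_rot: [[0.835, -0.492, 0.247], [-0.471, -0.871, -0.141], [0.284, 0.001, -0.959]]
force: [1.2, -1.1, -1.0]
opening: 21.5
gripper_force: 0.0
```

Call:
apply_moves --pt "0.25 0 0 0 0 0.987 0" --pt "0.25 0 0 0 0 0.987 0" --pt "0.25 0 0 0 0 0.987 0" --pt "0.25 0 0 0 0 0.987 0" --pt "0.25 0 0 0 0 0.987 0" --pt "0.25 0 0 0 0 0.987 0" --pt "0.25 -0.118 0 0.198 0 0 0" --pt "0.25 -0.118 0 0.198 0 0 0" --pt "0.25 -0.118 0 0.198 0 0 0" --pt "0.25 -0.118 0 0.198 0 0 0" --pt "0.25 0 0 0 0 0 0" --pt "0.25 0 0 0 0 0 0"

```text
time_s: 36.03
eef_pos: [412.0, -384.2, 103.8]
tcp_rot: [[0.668, -0.492, 0.559], [-0.378, -0.871, -0.315], [0.641, -0.0, -0.767]]
force: [0.9, -0.2, 1.1]
opening: 21.0
gripper_force: 0.0
```

```bash
cat > psh.py <<'E'
from h import *
import sys
p,Rr=now();v=p-seat(int(sys.argv[1]));F=manip.sense()["force"];print("tcp pocket UP,Y,AX",np.round([v@UP,v@YR,v@AX],1),"F",np.round([F@UP,F@YR,F@AX],1))
E
python3 psh.py 1
```

```text
36.03 tcp [ 412.  -384.2  103.8] open 21.0 gf 0.0 F [ 0.9 -0.2  1.1]
tcp pocket UP,Y,AX [-0.8  0.3 60.1] F [ 1.4  0.2 -0.1]
```

Call:
apply_moves --pt "0.25 0.036 0 0.11 0 0 0" --pt "0.25 0.031 0 0.11 0 0 0" --pt "0.25 0.008 0 0.03 0 0 0" --pt "0.25 0 0 0 0 0 0" --pt "0.25 0 0 0 0 0 0"

```text
time_s: 36.45
eef_pos: [431.2, -395.4, 91.3]
tcp_rot: [[0.667, -0.492, 0.56], [-0.376, -0.871, -0.317], [0.643, 0.001, -0.766]]
force: [0.4, -0.3, -0.0]
opening: 21.1
gripper_force: 0.0
```

Call:
apply_moves --pt "0.25 0.003 0 0.01 0 0 0" --pt "0.25 0.003 0 0.01 0 0 0" --pt "0.25 0 0 0 0 0 0"

```text
time_s: 36.7
eef_pos: [432.7, -396.3, 89.4]
tcp_rot: [[0.667, -0.492, 0.56], [-0.376, -0.871, -0.317], [0.643, 0.001, -0.766]]
force: [0.1, 0.6, -0.0]
opening: 21.5
gripper_force: 0.0
```

```bash
python3 psh.py 1
```

```text
36.7 tcp [ 432.7 -396.3   89.4] open 21.5 gf 0.0 F [ 0.1  0.6 -0. ]
tcp pocket UP,Y,AX [ 1.2 -0.1 32.2] F [-0.1  0.6  0.1]
```

Call:
apply_moves --pt "0.25 0.003 0 0.01 0 0 0" --pt "0.25 0 0 0 0 0 0"

```text
time_s: 36.87
eef_pos: [433.5, -396.7, 88.5]
tcp_rot: [[0.667, -0.492, 0.559], [-0.377, -0.871, -0.316], [0.643, 0.0, -0.766]]
force: [-0.8, -0.3, 0.9]
opening: 21.5
gripper_force: 0.3
```

Call:
apply_moves --pt "0.25 0.003 0 0.01 0 0 0" --pt "0.25 0 0 0 0 0 0"

```text
time_s: 37.03
eef_pos: [434.4, -397.2, 88.3]
tcp_rot: [[0.667, -0.492, 0.56], [-0.376, -0.871, -0.317], [0.643, 0.001, -0.766]]
force: [-4.9, 4.7, 6.9]
opening: 21.4
gripper_force: 5.0
```

Call:
apply_moves --pt "0.25 0.003 0 0.01 0 0 0" --pt "0.25 0 0 0 0 0 0"

```text
time_s: 37.2
eef_pos: [435.4, -398.0, 88.8]
tcp_rot: [[0.666, -0.492, 0.561], [-0.376, -0.871, -0.317], [0.644, 0.001, -0.765]]
force: [-11.0, 7.2, 16.5]
opening: 21.6
gripper_force: 11.0
```

```bash
python3 psh.py 1
```

```text
37.2 tcp [ 435.4 -398.    88.8] open 21.6 gf 11.0 F [-11.    7.2  16.5]
tcp pocket UP,Y,AX [ 2.5 -0.2 29.2] F [ 6.   0.9 20.2]
```

Cookie 1 stops hard at about 31 mm, so it is home. Now pocket 2, where 29 mm is expected.

Call:
apply_moves --pt "0.25 -0.03 0 -0.12 0 0 0" --pt "0.25 -0.055 0 -0.13 0 0 0" --pt "0.25 0 -0.35 0 0 0 0" --pt "0.25 0 -0.35 0 0 0 0" --pt "0.25 0.03 0 0.12 0 0 0" --pt "0.25 0.027 0 0.1 0 0 0" --pt "0.25 0 0 0 0 0 0" --pt "0.25 0 0 0 0 0 0"

```text
time_s: 37.87
eef_pos: [465.8, -334.3, 87.2]
tcp_rot: [[0.668, -0.492, 0.559], [-0.377, -0.871, -0.316], [0.642, 0.0, -0.767]]
force: [-0.4, 0.4, 0.7]
opening: 21.5
gripper_force: 0.0
```

```bash
python3 psh.py 2
```

```text
37.87 tcp [ 465.8 -334.3   87.2] open 21.5 gf 0.0 F [-0.4  0.4  0.7]
tcp pocket UP,Y,AX [-1.6  0.2 32.3] F [0.3 0.2 0.8]
```

Call:
apply_moves --pt "0.25 0.01 0 0.01 0 0 0" --pt "0.25 0.003 0 0.01 0 0 0" --pt "0.25 0 0 0 0 0 0"

```text
time_s: 38.12
eef_pos: [467.6, -336.0, 87.3]
tcp_rot: [[0.667, -0.492, 0.559], [-0.377, -0.87, -0.317], [0.643, 0.0, -0.766]]
force: [0.4, 0.4, 0.7]
opening: 21.2
gripper_force: 0.0
```

Call:
apply_moves --pt "0.25 0.003 0 0.01 0 0 0" --pt "0.25 0 0 0 0 0 0"

```text
time_s: 38.28
eef_pos: [468.5, -336.3, 86.5]
tcp_rot: [[0.667, -0.492, 0.559], [-0.377, -0.87, -0.317], [0.643, 0.0, -0.766]]
force: [-0.6, 0.4, 0.2]
opening: 21.5
gripper_force: 0.0
```

Call:
apply_moves --pt "0.25 0.003 0 0.01 0 0 0" --pt "0.25 0 0 0 0 0 0"

```text
time_s: 38.45
eef_pos: [469.4, -336.6, 85.8]
tcp_rot: [[0.667, -0.492, 0.559], [-0.377, -0.871, -0.316], [0.643, 0.0, -0.766]]
force: [1.1, -0.3, -0.5]
opening: 21.7
gripper_force: 0.0
```

```bash
python3 psh.py 2
```

```text
38.45 tcp [ 469.4 -336.6   85.8] open 21.7 gf 0.0 F [ 1.1 -0.3 -0.5]
tcp pocket UP,Y,AX [-0.3 -0.1 28. ] F [ 0.2  0.3 -1.3]
```

Cookie 2's horns are below 28.7 mm, so it is home too. Now the keeper.

```bash
python3 - <<'E'
from h import *
p,Rr=now();R1=ori(60.55,90);q=p-140*Rr[:,2];print("q",q);turn(Rr,R1)
H=np.array([*M,70.])-13*AX; print("hinge",H)
rod=H+93*(np.sin(np.radians(68.3))*XR+np.cos(np.radians(68.3))*ZZ);print("rod",rod)
t=rod-15*ZZ;u=t+[0,0,q[2]-t[2]];go(R1,q,u,36,"over");go(R1,u,t+[0,0,40],30,"dn");go(R1,t+[0,0,40],t,20,"in");print("tcp",t)
E
```

```text
38.45 tcp [ 469.4 -336.6   85.8] open 21.7 gf 0.0 F [ 1.1 -0.3 -0.5]
q [ 391.04997937 -292.29618248  193.06475867]
turn [ 31.3 -31.3 -86. ] -> 22 rows [0.356, -0.355, -0.977]
hinge [ 533.22296997 -292.20571676   62.54350633]
rod [ 608.46692501 -334.69005969   96.92995475]
over shift [ 70.  210.2   0. ] -> 7 rows [0.1, 0.3, 0.0]
dn shift [-0.   0.  71.1] -> 3 rows [-0.0, 0.0, 0.237]
in shift [-0.  0. 40.] -> 2 rows [-0.0, 0.0, 0.2]
tcp [ 608.46692501 -334.69005969   81.92995475]
```

Call:
apply_moves --pt "0.32 0 0 -0.28 0 0 0" --pt "0.32 0 0 -0.28 0 0 0" --pt "0.32 0 0 -0.28 0 0 0" --pt "0.32 0 0 -0.28 0 0 0" --pt "0.32 0 0 -0.28 0 0 0" --pt "0.32 0 0 0 0.356 -0.355 -0.977" --pt "0.32 0 0 0 0.356 -0.355 -0.977" --pt "0.32 0 0 0 0.356 -0.355 -0.977" --pt "0.32 0 0 0 0.356 -0.355 -0.977" --pt "0.32 0 0 0 0.356 -0.355 -0.977" --pt "0.32 0 0 0 0.356 -0.355 -0.977" --pt "0.32 0 0 0 0.356 -0.355 -0.977"

```text
time_s: 39.45
eef_pos: [390.9, -292.3, 193.2]
tcp_rot: [[0.884, -0.018, 0.466], [0.043, -0.992, -0.119], [0.465, 0.126, -0.877]]
force: [-0.3, 0.3, 0.5]
opening: 27.3
gripper_force: 0.0
```

Call:
apply_moves --pt "0.32 0 0 0 0.356 -0.355 -0.977" --pt "0.32 0 0 0 0.356 -0.355 -0.977" --pt "0.32 0 0 0 0.356 -0.355 -0.977" --pt "0.32 0 0 0 0.356 -0.355 -0.977" --pt "0.32 0 0 0 0.356 -0.355 -0.977" --pt "0.32 0 0 0 0.356 -0.355 -0.977" --pt "0.32 0 0 0 0.356 -0.355 -0.977" --pt "0.32 0 0 0 0.356 -0.355 -0.977" --pt "0.32 0 0 0 0.356 -0.355 -0.977" --pt "0.32 0 0 0 0.356 -0.355 -0.977" --pt "0.32 0 0 0 0.356 -0.355 -0.977" --pt "0.32 0 0 0 0.356 -0.355 -0.977"

```text
time_s: 40.45
eef_pos: [391.1, -292.3, 193.1]
tcp_rot: [[0.652, 0.751, 0.102], [0.754, -0.657, 0.018], [0.081, 0.065, -0.995]]
force: [-0.1, -0.3, 0.1]
opening: 27.1
gripper_force: 0.0
```

Call:
apply_moves --pt "0.32 0 0 0 0.356 -0.355 -0.977" --pt "0.32 0 0 0 0.356 -0.355 -0.977" --pt "0.32 0 0 0 0.356 -0.355 -0.977" --pt "0.32 0.1 0.3 0 0 0 0" --pt "0.32 0.1 0.3 0 0 0 0" --pt "0.32 0.1 0.3 0 0 0 0" --pt "0.32 0.1 0.3 0 0 0 0" --pt "0.32 0.1 0.3 0 0 0 0" --pt "0.32 0.1 0.3 0 0 0 0" --pt "0.32 0.1 0.3 0 0 0 0" --pt "0.32 0 0 0 0 0 0" --pt "0.32 0 0 0 0 0 0"

```text
time_s: 41.45
eef_pos: [609.1, -334.5, 191.7]
tcp_rot: [[0.491, 0.871, -0.001], [0.871, -0.491, 0.001], [0.001, -0.002, -1.0]]
force: [-0.3, 0.2, 0.7]
opening: 27.5
gripper_force: 0.0
```

```bash
python3 - <<'E'
from h import *
p,Rr=now();R1=ori(60.55,90);turn(Rr,R1);go(R1,p,[608.5,-334.7,82],28)
E
```

```text
41.45 tcp [ 609.1 -334.5  191.7] open 27.5 gf 0.0 F [-0.3  0.2  0.7]
turn [-0.1 -0.   0. ] -> 1 rows [-0.026, -0.009, 0.008]
 shift [ -0.5  -0.4 109.7] -> 4 rows [-0.001, -0.001, 0.274]
```

Call:
apply_moves --pt "0.32 -0.002 -0.001 0.3 0 0 0" --pt "0.32 -0.001 -0.001 0.3 0 0 0" --pt "0.32 0 0 0.2 0 0 0" --pt "0.32 0 0 0.1 0 0 0" --pt "0.32 0 0 0.1 0 0 0" --pt "0.32 0 0 0.1 0 0 0" --pt "0.32 0 0 0 0 0 0"

```text
time_s: 42.03
eef_pos: [607.5, -334.6, 82.1]
tcp_rot: [[0.492, 0.871, -0.0], [0.871, -0.492, 0.001], [0.001, -0.001, -1.0]]
force: [-0.6, 0.3, -0.9]
opening: 27.2
gripper_force: 0.0
```

Call:
apply_moves --pt "0 0 0 0 0 0 0" --pt "0 0 0 0 0 0 0" --pt "0 0 0 0 0 0 0" --pt "0 0 0 0 0 0 0" --pt "0 0 0 0 0 0 0" --force 45

```text
time_s: 42.45
eef_pos: [609.6, -335.7, 85.7]
tcp_rot: [[0.492, 0.871, 0.005], [0.871, -0.492, -0.002], [0.0, 0.006, -1.0]]
force: [8.4, -5.9, 1.1]
opening: 8.1
gripper_force: 44.2
```

```bash
python3 - <<'E'
from h import *
p,Rr=now();H=np.array([*M,70.])-13*AX;v=p+15*ZZ-H;s,z=v@XR,v@ZZ;print("rod rel hinge s,z",s,z,"r",np.hypot(s,z))
phi=np.degrees(np.arctan2(s,z)) ;print(phi)
a=np.radians(np.linspace(68.3,-55,25));S=93*np.sin(a);Z=93*np.cos(a)
for i in range(24): print([0,0,round((S[i+1]-S[i])/100,3),round(-(Z[i+1]-Z[i])/100,3),0,0,0],end=",")
E
```

```text
42.45 tcp [ 609.6 -335.7   85.7] open 8.1 gf 44.2 F [ 8.4 -5.9  1.1]
rod rel hinge s,z 87.93458193174231 38.15726354377464 r 95.8564940974756
66.54263553318859
[0, 0, np.float64(-0.034), np.float64(-0.076), 0, 0, 0],[0, 0, np.float64(-0.041), np.float64(-0.073), 0, 0, 0],[0, 0, np.float64(-0.047), np.float64(-0.069), 0, 0, 0],[0, 0, np.float64(-0.053), np.float64(-0.064), 0, 0, 0],[0, 0, np.float64(-0.059), np.float64(-0.059), 0, 0, 0],[0, 0, np.float64(-0.064), np.float64(-0.054), 0, 0, 0],[0, 0, np.float64(-0.068), np.float64(-0.048), 0, 0, 0],[0, 0, np.float64(-0.072), np.float64(-0.041), 0, 0, 0],[0, 0, np.float64(-0.076), np.float64(-0.035), 0, 0, 0],[0, 0, np.float64(-0.079), np.float64(-0.028), 0, 0, 0],[0, 0, np.float64(-0.081), np.float64(-0.021), 0, 0, 0],[0, 0, np.float64(-0.082), np.float64(-0.013), 0, 0, 0],[0, 0, np.float64(-0.083), np.float64(-0.006), 0, 0, 0],[0, 0, np.float64(-0.083), np.float64(0.002), 0, 0, 0],[0, 0, np.float64(-0.083), np.float64(0.009), 0, 0, 0],[0, 0, np.float64(-0.082), np.float64(0.016), 0, 0, 0],[0, 0, np.float64(-0.08), np.float64(0.024), 0, 0, 0],[0, 0, np.float64(-0.078), np.float64(0.031), 0, 0, 0],[0, 0, np.float64(-0.074), np.float64(0.038), 0, 0, 0],[0, 0, np.float64(-0.071), np.float64(0.044), 0, 0, 0],[0, 0, np.float64(-0.067), np.float64(0.05), 0, 0, 0],[0, 0, np.float64(-0.062), np.float64(0.056), 0, 0, 0],[0, 0, np.float64(-0.057), np.float64(0.061), 0, 0, 0],[0, 0, np.float64(-0.051), np.float64(0.066), 0, 0, 0],
```

Call:
apply_moves --pt "0 0 -0.034 -0.076 0 0 0" --pt "0 0 -0.041 -0.073 0 0 0" --pt "0 0 -0.047 -0.069 0 0 0" --pt "0 0 -0.053 -0.064 0 0 0" --pt "0 0 -0.059 -0.059 0 0 0"

```text
time_s: 42.87
eef_pos: [589.5, -324.2, 120.8]
tcp_rot: [[0.492, 0.871, 0.007], [0.871, -0.492, -0.003], [0.001, 0.007, -1.0]]
force: [9.2, -3.7, 5.0]
opening: 8.1
gripper_force: 43.9
```

```bash
cat > kp.py <<'E'
from h import *
p,Rr=now();H=np.array([*M,70.])-13*AX;F=manip.sense()["force"]
v=p+15*ZZ-H;print("tool rod s,z",round(v@XR,1),round(v[2],1),"r",round(np.hypot(v@XR,v[2]),1),"phi",round(np.degrees(np.arctan2(v@XR,v[2])),1),"F s,z",round(F@XR,1),round(F[2],1))
for n in("side","top"):
    im,d=snap(n);P=cloud(n,d,d>0);vv,uu=np.nonzero(d>0);b=im[vv,uu].astype(int);Q=P[(b[:,2]-b[:,0]>90)&(P[:,2]>40)]-H;s=Q@XR;l=Q@YR
    g=(np.abs(l)>50)&(np.hypot(s,Q[:,2])<75)
    if g.sum(): print(n,"bar phi",np.degrees(np.arctan2(np.median(s[g]),np.median(Q[g,2]))).round(1),"r",np.hypot(np.median(s[g]),np.median(Q[g,2])).round(1),g.sum())
E
python3 kp.py
```

```text
42.87 tcp [ 589.5 -324.2  120.8] open 8.1 gf 43.9 F [ 9.2 -3.7  5. ]
tool rod s,z 64.7 73.2 r 97.7 phi 41.5 F s,z 9.8 5.0
side bar phi 44.7 r 58.5 312
top bar phi 41.1 r 58.6 176
```

Call:
apply_moves --pt "0 0 -0.064 -0.054 0 0 0" --pt "0 0 -0.068 -0.048 0 0 0" --pt "0 0 -0.072 -0.041 0 0 0" --pt "0 0 -0.076 -0.035 0 0 0" --pt "0 0 -0.079 -0.028 0 0 0" --pt "0 0 -0.081 -0.021 0 0 0" --pt "0 0 -0.082 -0.013 0 0 0" --pt "0 0 -0.083 -0.006 0 0 0" --pt "0 0 -0.083 0.002 0 0 0"

```text
time_s: 43.72
eef_pos: [528.9, -289.7, 144.5]
tcp_rot: [[0.492, 0.871, 0.005], [0.871, -0.492, -0.002], [0.001, 0.005, -1.0]]
force: [3.8, -2.1, 1.0]
opening: 8.0
gripper_force: 46.3
```

```bash
python3 kp.py
```

```text
43.72 tcp [ 528.9 -289.7  144.5] open 8.0 gf 46.3 F [ 3.8 -2.1  1. ]
tool rod s,z -5.0 96.9 r 97.1 phi -3.0 F s,z 4.3 1.0
side bar phi 2.2 r 55.3 406
top bar phi -1.0 r 58.0 99
```

Call:
apply_moves --pt "0 0 -0.083 0.009 0 0 0" --pt "0 0 -0.082 0.016 0 0 0" --pt "0 0 -0.08 0.024 0 0 0" --pt "0 0 -0.078 0.031 0 0 0" --pt "0 0 -0.074 0.038 0 0 0" --pt "0 0 -0.071 0.044 0 0 0" --pt "0 0 -0.067 0.05 0 0 0"

```text
time_s: 44.4
eef_pos: [481.6, -262.9, 121.7]
tcp_rot: [[0.492, 0.871, 0.003], [0.871, -0.492, -0.0], [0.001, 0.002, -1.0]]
force: [-2.0, 4.4, 8.2]
opening: 7.9
gripper_force: 46.7
```

Call:
apply_moves --pt "0 0 -0.062 0.056 0 0 0" --pt "0 0 -0.057 0.061 0 0 0" --pt "0 0 0 0 0 0 0"

```text
time_s: 44.65
eef_pos: [470.5, -256.7, 108.4]
tcp_rot: [[0.492, 0.871, 0.001], [0.871, -0.492, 0.001], [0.001, 0.0, -1.0]]
force: [2.8, 3.7, -2.1]
opening: 8.3
gripper_force: 45.4
```

```bash
python3 kp.py
```

```text
44.65 tcp [ 470.5 -256.7  108.4] open 8.3 gf 45.4 F [ 2.8  3.7 -2.1]
tool rod s,z -72.1 60.9 r 94.4 phi -49.8 F s,z 0.6 -2.1
side bar phi -46.3 r 49.5 366
top bar phi -46.1 r 52.8 95
```

Call:
apply_moves --pt "0 0 -0.051 0.066 0 0 0" --pt "0 0 0 0 0 0 0" --pt "0 0 0 0 0 0 0"

```text
time_s: 45.0
eef_pos: [468.6, -255.6, 104.6]
tcp_rot: [[0.492, 0.871, 0.006], [0.871, -0.492, -0.002], [0.001, 0.007, -1.0]]
force: [13.3, -1.2, 8.1]
opening: 8.0
gripper_force: 47.3
```

Call:
apply_moves --pt "0 0 -0.012 0.016 0 0 0" --pt "0 0 0 0 0 0 0"

```text
time_s: 45.17
eef_pos: [468.5, -255.6, 104.5]
tcp_rot: [[0.492, 0.871, 0.009], [0.871, -0.492, -0.004], [0.001, 0.01, -1.0]]
force: [16.5, -2.5, 16.8]
opening: 8.1
gripper_force: 48.4
```

Call:
apply_moves --pt "0 0 -0.012 0.016 0 0 0" --pt "0 0 0 0 0 0 0"

```text
time_s: 45.33
eef_pos: [468.5, -255.6, 104.4]
tcp_rot: [[0.492, 0.871, 0.012], [0.871, -0.492, -0.006], [0.001, 0.013, -1.0]]
force: [19.9, -4.5, 25.7]
opening: 8.0
gripper_force: 49.3
```

```bash
python3 kp.py
```

```text
45.33 tcp [ 468.5 -255.6  104.4] open 8.0 gf 49.3 F [19.9 -4.5 25.7]
tool rod s,z -74.3 56.8 r 93.6 phi -52.6 F s,z 19.5 25.7
side bar phi -48.8 r 49.3 364
top bar phi -48.4 r 52.7 96
```

Call:
apply_moves --pt "0 0 0.02 -0.024 0 0 0" --pt "0 0 0 0 0 0 0" --pt "0.24 0 0 0 0 0 0" --pt "0.24 0 0 0 0 0 0" --pt "0.24 0 0 0 0 0 0" --pt "0.24 0 0 -0.1 0 0 0" --pt "0.24 0 0 -0.25 0 0 0" --pt "0.24 0 0 -0.3 0 0 0" --pt "0.24 0 -0.3 -0.2 0 0 0" --pt "0.24 0 -0.3 -0.2 0 0 0" --pt "0.24 -0.3 -0.2 0 0 0 0" --pt "0.24 0 0 0 0 0 0"

```text
time_s: 46.43
eef_pos: [378.7, -242.2, 208.7]
tcp_rot: [[0.492, 0.87, 0.002], [0.87, -0.492, -0.002], [-0.001, 0.003, -1.0]]
force: [-0.7, -0.0, -0.3]
opening: 20.4
gripper_force: 0.0
```

```bash
python3 kp.py; for k in 1 2 3 4 5; do echo P$k; python3 chk.py $k f$k|grep gold; done; python3 - <<'E'
from h import *
for n in("top","side"):
    im,d=snap(n,f"pics/{n}_f.png");print([(np.round(r["location"],1).tolist(),round(r["score"],2)) for r in manip.mark_of(n,"keeper_grip")],"exp",(np.array([*M,70.])+80*AX).round(1))
    im2=cv2.imread(f"pics/{n}_f.png")
    cv2.imwrite(f"pics/{n}_kc.png",cv2.resize(im2[230:395,160:330] if n=="side" else im2[165:310,300:485],(390,390),interpolation=cv2.INTER_CUBIC))
cv2.imwrite("pics/f.png",np.hstack([cv2.imread("pics/side_kc.png"),cv2.imread("pics/top_kc.png")]))
E
```

```text
46.43 tcp [ 378.7 -242.2  208.7] open 20.4 gf 0.0 F [-0.7 -0.  -0.3]
tool rod s,z -159.2 161.1 r 226.5 phi -44.6 F s,z -0.6 -0.3
side bar phi -48.7 r 49.4 359
top bar phi -48.7 r 53.0 159
P1
top gold n 39 p3/50/97 [[-3.774163260862394, -21.146598888550955, 13.504357825304838], [4.26995022313708, -12.838054064792937, 20.199226876902028], [9.88326112012225, 18.066274383478063, 27.31688924123122]]
side gold n 90 p3/50/97 [[-9.033826404434391, -19.87469644429975, 3.556502953966965], [2.7594934854301156, -13.891103457677598, 16.75530073257119], [9.760777472693938, 17.250468168624366, 27.695301261145566]]
P2
top gold n 37 p3/50/97 [[-3.5896386877753885, -17.579077378223772, 9.920951289227524], [1.7720248510485208, 12.432736946600077, 17.526644311566702], [7.393585390634161, 18.108541095836287, 24.71851311230269]]
side gold n 49 p3/50/97 [[-8.213882669612662, -15.90875734874688, 4.005374739039818], [3.071550117236978, -11.742592359179778, 12.89212053736447], [8.343477269654198, 14.782779789836054, 25.0124776799181]]
P3
top gold n 58 p3/50/97 [[-1.2538982668590268, -20.02564230867174, 5.6306
[... 574 characters left out ...]
3/50/97 [[-6.944668156079224, -20.53510762593661, 0.5147213224220119], [3.9208407188801577, -15.081396959399882, 13.386140580611947], [9.776840793482217, 21.113200020975086, 24.28303084467847]]
P5
top gold n 27 p3/50/97 [[-1.1627010409629903, -16.999023856476896, 8.40228533282278], [3.133045484829038, 12.67963522179871, 15.160019895185629], [7.393291549677128, 17.11730819057635, 24.5053837644427]]
side gold n 30 p3/50/97 [[-9.677151864178287, -16.864952250033422, 1.1475162282137288], [4.043314590213733, -12.701425567477092, 7.874928962360652], [8.153384016729087, 14.639789681356342, 20.713394594028998]]
[] exp [ 466.9 -254.8  115.9]
[([466.6, -251.8, 115.6], 0.77)] exp [ 466.9 -254.8  115.9]
```

View pics/f.png

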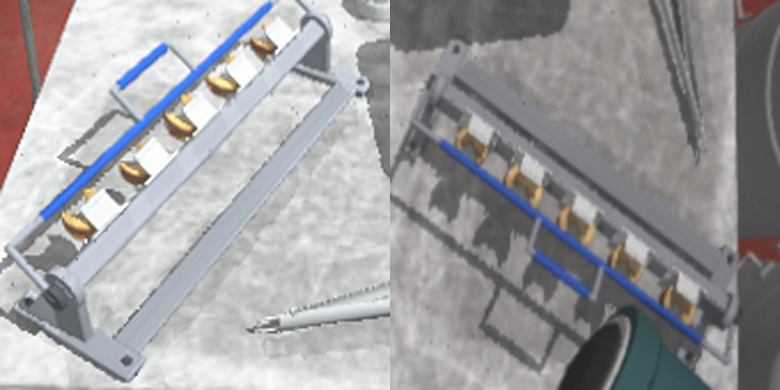

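The keeper bar is closed in front of all five cookies (side crop from about (45,215) to (270,5)). The handle is at its expected closed position, and the robot is clear.

```bash
python3 -c "
from plant import manip
print(manip.sign_off())"
```

```text
the job is handed in; nothing more can be done
None
```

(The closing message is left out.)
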